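# Empty the film case

### The arm

A 6-joint arm with a two-finger parallel gripper is mounted at the origin on the work surface. World frame = base frame: x ahead of the robot, y to its left, z up, the work surface at z = 0. Lengths are in m, angles in rad, forces in N, time in s.
With the tool pointing down it reaches from about 0.3 to 0.775 m from the base axis. Payload 14.6 kg.
Tool frame: the origin (TCP) lies at the very end of the fingers, on their centre line; the grasp point (between the pads) lies 19 mm behind it; z points along the fingers, y is the line along which they close (so a half turn about z gives the same grasp; the last joint's range is limited). The gripper opens to 94 mm and grips with 3 to 60 N. Pads are 16 mm wide; open, the fingers measure 119 mm over their backs; the gripper's body (75 mm by 177 mm) begins 78 mm behind the grasp point.
Start: joints at [-1.267, 0.3, 1.521, -0, 1.321, -0.067], TCP at [0.199, -0.513, 0.205] pointing down, gripper open.
Joint ranges: [-3.03, 3.03], [-0.79, 2.21], [0.23, 2.52], [-1.04, 4.18], [0, 3.07], [-2.55, 2.55]. Speed limits (rad/s): [2.22, 2.22, 2.57, 3.14, 3.14, 3.14].

### API

Orientations are given as [roll, pitch, yaw] about the fixed x, y, z axes, in that order (R = Rz(yaw) Ry(pitch) Rx(roll)).
In Python, from station import ctrl, camera, camera_info, finder gives the robot as it stands.
- The arm moves only by the tool carry_out, never from a script. Its argument "motion" is a list of rows, each a list of 2 entries, a list of its own where there are three numbers: the shift along the tool's x, y, z as a fraction of full scale, then the turn about the tool's z as a fraction of full scale. A call has 1 to 12 rows; each row is the pose to reach, as a shift and turn from the pose commanded when the call began, along the tool's axes at that moment, turning the shorter way round; what a row does not reach only later rows make up. Full scale, the value 1, is 200 mm for a shift and 360 degrees for a turn. A row lasts 1/10 s, in which the tool goes at most 50 mm and 8.59 degrees, less where a joint would pass 70% of its speed; a pose out of reach is approached as far as the arm can. A call with a number of a shift or a turn outside -1 to 1 is refused whole. A call with a gripper value outside its range is refused whole. "hand" is the closure, from -1 (fully open) to 1 (shut), set as the call begins (left out, the last holds). The fingers move at their own pace and stop on an object; "force" is the grip in N (left out, the last holds). Time passes only in rows, so rows that repeat a pose let the fingers close. It gives the time, the measured TCP pose, the force, the opening and the grip force at its end, in the units of the state.
- ctrl.get_obs(): the state, without advancing time (a new reading comes with each control period).
- camera(name): name is "scene" or "side" or "wrist"; returns (picture, depth): 400x640x3 uint8, blue, green, red; 400x640 float32, m along the optical axis (not along the pixel's ray), 0 where there is no reading.
- camera_info(name): a dict with "camera_matrix" (3x3 intrinsics, pixels), "dist_coeffs" ([k1, k2, p1, p2, k3] as OpenCV has them; the pictures are not rectified), "origin" and "attitude" of the camera in the world. Camera axes: x right, y down, z forward; pixel columns grow to the right and rows downward; lengths in m; the calibration is good to about 2 mm. A picture is of the moment at which its call begins: read the wrist's pose just before it. camera_info takes no time and is no camera call; for the wrist camera it gives the pose at the moment of the call.
- ctrl.hand_in(): hands the job in; it is judged then, once.
Trained networks look in the newest picture that a camera, given by its name, has taken for a name from the list of things; names that differ only in an ending like _2 or _b are one class to them, and where a whole thing is asked for, a point or a joint stands for the part that bears it (a point fixed in the world has none). Each returns a list of dicts, best first, with "conf" (0 to 1); they miss things now and then, are a little off and sometimes report something else, mostly with a low value. They report only what shows in the picture. A call takes as long as a camera call.
- finder.boxes_of(camera, query): "location" ([column, row] in pixels, amid what is visible of it).
- finder.cut_out(camera, query): "mask" (400x640 bool, what is visible of it) and "location" ([column, row] in pixels, amid what is visible of it).
- finder.pinpoint(camera, query): "location" ([column, row] in pixels: a listed point, or the origin of a listed thing).
The state is a dict: "time_s": time; "qpos": joint angles; "joint_vel": joint speeds; "tau": joint torques, N m; "ee_pos": TCP position; "eef_rot": TCP orientation; "force": force on the tool from outside, world axes, zero at the start; "moment": the same for the moment, N m; "grip_width": finger opening in m; "grip_force": force on a finger pad.
Only numpy, scipy, OpenCV 4.12 (cv2) and the standard library are available. Lean on these libraries where they do the work, as an engineer would, in place of code of your own. Each camera call takes 0.05 s, during which the arm holds its last target. There are 200 camera calls.

### The job

Empty the film case: squeeze the two spring buttons on its lid together to free the catch, lift the lid off and lay it flat on the blotter, right way up, and let go of it. Then move every film tin into the tray, each lying flat on the tray's floor, and find the one loose thumbscrew on the floor of the case and put it in the dish. When the case is empty put the lid back on, fully down all round with both catch bolts sprung home, and leave the loupe and the stamp where they are.

Things in the scene. Friction and masses are not known exactly. Their poses are not given: they have to be found in the camera images.
- case: Flat opaque grey film case, open on top, fixed to the table: 220 (its x) x 166 (its y) x 46 mm high, walls 5 mm, floor 4 mm, so 210 x 156 mm and 42 mm deep inside. Origin: centre of its underside, at table height, z up. The corner rivets on its floor and its end handles belong to it.
- case_strike (a point): Middle of the case's mouth, at rim height. In the middle of each long wall (+y and -y) a steel strike plate 60 mm long and 4 mm thick sticks 7 mm inwards, flush with the rim; the lid's two bolts catch under these plates.
- lid: The case's loose lid, about 0.34 kg, on the case at the start with the same x and y axes (it fits as well after a half turn). Grey flange 220 x 166 x 4 mm; origin: centre of the flange's underside, z up: 46 mm above the case's origin when the lid is home, 14 mm above the table when it lies on the blotter, resting on its plug.
- lid_plug (a point): Centre of the underside of the lid's solid plug, 12 mm below the lid's origin. The plug is 207 x 139 mm (its lowest 5 mm 6 mm smaller each way) and drops between the end walls and strike plates with 1.7 mm to spare on each side. The square bolts do not ride over the plates: keep the buttons pinched, press the flange down onto the rim, then let go.
- lid_grip (a point): Point between the lid's two black spring buttons, 25 mm above the lid's origin. The buttons are upright paddles, 32 mm wide along x, from 4 to 30 mm above the origin, 60 mm over their outer faces, which look to +y and -y. Pinched from above along the lid's y they come in to 44 mm, draw in the bolts and then serve as the lid's handle (grip 40 N or more).
- catch_a (a joint): Travel of the button on the lid's +y side, m: 0 sprung out (bolt tip 75.5 mm from the lid's centre), 0.008 pressed fully in towards the middle (bolt clear of the strike plate). Spring 4 N at 0, 8 N at 0.008.
- catch_b (a joint): The same for the button on the lid's -y side.
- tin1: Round aluminium film tin, 46 mm diameter, 24 mm high, about 70 g, origin at its very centre (12 mm above what it lies on), z along its axis. Two to four such tins are in the case, standing flat in a row along the case's x, nearer its +y wall; absent ones read None.
- tin2: A film tin like tin1, or absent.
- tin3: A film tin like tin1, or absent.
- tin4: A film tin like tin1, or absent.
- screw: The stray steel thumbscrew, about 25 g, loose on the case's floor in the half towards -y, standing on its knurled head: head 20 mm diameter and 9 mm high, above it a shank 8 mm diameter and 8 mm long. Origin: centre of the head's flat face, z towards the shank.
- tray: Low wooden tray fixed to the table, 260 (its x) x 130 (its y) x 16 mm, walls and floor 4 mm. Origin: centre of its underside at table height. It may be on the left or the right of the case.
- blotter: Grey pad 235 (its x) x 180 (its y) x 2 mm on the table, fixed; origin: centre of its underside. It is on the other side of the case from the tray; the lid is to be laid on it.
- dish: White shallow round dish fixed to the table, 84 mm across the rim, 20 mm high, flat inner floor about 46 mm across and 4 mm above the table. Origin: centre of its underside.
- loupe: Bystander: black stand loupe, 40 mm diameter, 40 mm high, loose, standing on the table; origin under its centre.
- stamp: Bystander: rubber stamp, block 60 x 30 mm with a wooden knob, 66 mm high, loose; origin under its centre.

How it is judged:
By the outcome, as a careful person would: the job done as asked, in the order asked, and still so for the second after the job is handed in, with the robot touching nothing.
Of tin1, tin2, tin3, tin4 only 2 to 4 are there at a start; the rules pass over those that are not, and their reading is None.
At some moment in a run one of tin1, tin2, tin3, tin4 may be knocked a few centimetres aside while the robot is not near it.
Once in a run the grip may slacken for a moment while it holds something.
It also fails if it takes over 210 s, if anything falls off the work surface, if the arm or the gripper's body presses on something with over 40 N, if the wrist force passes 120 N, or if a joint passes its speed limit or range.

## Working session

There is one attempt and no reset: what is moved stays moved. The work goes in short steps, Python scripts to look and compute and a tool call to move; the robot and the scene stay as the last step left them, time stands still between calls to the robot, and variables do not carry over. Pictures are saved under pics/ and viewed, at most 14 in all, crops included, and the job is handed in when it is done.

Besides the shell and the picture viewer there is one more tool, called after "Call:" in YAML: its name, and indented under it one key for each argument. carry_out: Moves the arm, as the interface text tells. Its arguments: {"type":"object","properties":{"motion":{"type":"array","items":{"type":"array"}},"hand":{"type":"number"},"force":{"type":"number"}},"required":["motion"]}

```bash
ls; mkdir -p pics; cat > h.py <<'E'
import numpy as np, cv2
from scipy.spatial.transform import Rotation as R
from station import ctrl, camera, camera_info, finder
np.set_printoptions(precision=4, suppress=True)
def att(i):
    a=np.array(i["attitude"],float)
    return a if a.shape==(3,3) else (R.from_euler('xyz',a).as_matrix() if a.size==3 else R.from_quat(a).as_matrix())
def ray(i,px):
    p=cv2.undistortPoints(np.array([[px]],float),np.array(i["camera_matrix"]),np.array(i["dist_coeffs"]))[0,0]
    return np.array([p[0],p[1],1.])
def at_z(i,px,z):
    d=att(i)@ray(i,px); o=np.array(i["origin"]); return o+d*(z-o[2])/d[2]
def by_depth(i,px,D):
    return np.array(i["origin"])+att(i)@(ray(i,px)*D)
def cloud(i,D,mask=None):
    v,u=np.nonzero((D>0)&(mask if mask is not None else True))
    p=cv2.undistortPoints(np.stack([u,v],1).astype(float)[:,None],np.array(i["camera_matrix"]),np.array(i["dist_coeffs"]))[:,0]
    d=D[v,u]; return np.stack([p[:,0]*d,p[:,1]*d,d],1)@att(i).T+np.array(i["origin"])
E
cat > a.py <<'E'
from h import *
o=ctrl.get_obs(); print({k:np.array(v) for k,v in o.items()})
for c in ["scene","side","wrist"]:
    im,D=camera(c); i=camera_info(c); print(c,i)
    cv2.imwrite(f"pics/{c}0.png",im); np.savez(f"{c}0.npz",im=im,D=D)
    if c!="wrist":
        for q in ["case","lid","lid_grip","tray","blotter","dish","loupe","stamp"]:
            print(c,q,[(np.array(r["location"]).round(1),round(r["conf"],2)) for r in finder.pinpoint(c,q)[:2]])
E
python3 a.py
```

```text
pics
{'time_s': array(0.), 'qpos': array([-1.2666,  0.3005,  1.5216, -0.    ,  1.3207, -0.0666]), 'joint_vel': array([ 0.0005, -0.0014, -0.0005, -0.0007,  0.0024,  0.0004]), 'tau': array([ -0.0004, -53.181 , -35.2741,   0.0708,   0.0244,  -0.0001]), 'ee_pos': array([ 0.1992, -0.5124,  0.2049]), 'eef_rot': array([-3.1404, -0.0001,  0.3708]), 'force': array([ 0.6983, -0.0676,  0.8454]), 'moment': array([-0.0033,  0.0143, -0.0229]), 'grip_force': array(0.), 'grip_width': array(0.094)}
scene {'camera_matrix': array([[483.029 ,   0.    , 320.0046],
       [  0.    , 483.029 , 198.3339],
       [  0.    ,   0.    ,   1.    ]]), 'dist_coeffs': array([-0.149,  0.   ,  0.   ,  0.   ,  0.   ]), 'origin': array([1.5196, 0.3438, 0.7926]), 'attitude': array([-2.2273, -0.0154,  1.9411])}
scene case []
scene lid [(array([329.3, 190.3]), 0.78)]
scene lid_grip [(array([329. , 183.4]), 0.67)]
scene tray [(array([422.1, 228.2]), 0.66)]
scene blotter [(array([233.4, 182.3]), 0.82)]
scene dish [(array([208.7, 148.7]), 0.59)]
scene loupe [(array([491.8, 223.2]), 0.85)]
scene stamp [(array([227.3, 230. ]),
[... 232 characters left out ...]
ay([0.1487, 0.6285, 0.9663]), 'attitude': array([-2.4405,  0.0035, -2.4972])}
side case []
side lid [(array([331.1, 215.7]), 0.57)]
side lid_grip [(array([331. , 207.5]), 0.61)]
side tray [(array([281.4, 282.4]), 0.67)]
side blotter [(array([380.5, 169.8]), 0.56), (array([333.6, 209.5]), 0.45)]
side dish [(array([433.2, 154.4]), 0.75)]
side loupe []
side stamp [(array([320.6, 151.5]), 0.56)]
wrist {'camera_matrix': array([[338.1846,   0.    , 317.4168],
       [  0.    , 338.1846, 197.1291],
       [  0.    ,   0.    ,   1.    ]]), 'dist_coeffs': array([-0.0583,  0.    ,  0.    ,  0.    ,  0.    ]), 'origin': array([ 0.2739, -0.4833,  0.3844]), 'attitude': array([ 2.8643,  0.0008, -1.2003])}
```

```bash
cat > b.py <<'E'
from h import *
P={"scene":dict(lid=(329.3,190.3),grip=(329,183.4),tray=(422.1,228.2),blotter=(233.4,182.3),dish=(208.7,148.7),loupe=(491.8,223.2),stamp=(227.3,230)),
"side":dict(lid=(331.1,215.7),grip=(331,207.5),tray=(281.4,282.4),blotter=(380.5,169.8),dish=(433.2,154.4),stamp=(320.6,151.5))}
Z=dict(lid=.046,grip=.071,tray=0,blotter=0,dish=0,loupe=0,stamp=0)
ims=[]
for c in P:
    i=camera_info(c); d=np.load(c+"0.npz"); ims.append(d["im"])
    for k,p in P[c].items(): print(c,k,at_z(i,p,Z[k])[:2])
    W=cloud(i,d["D"])
    # lid flange top z=.050, tray rim .016, blotter .002
    m=(abs(W[:,2]-.050)<.003)&(W[:,0]>.25)&(W[:,0]<.8)
    r=cv2.minAreaRect(W[m][:,:2].astype(np.float32)); print(c,"flange",m.sum(),r)
v=np.vstack(ims); cv2.imwrite("pics/both.png",cv2.resize(v,(480,600),interpolation=cv2.INTER_AREA))
cv2.imwrite("pics/sc.png",cv2.resize(ims[0][80:330,120:560],None,fx=1.8,fy=1.8))
E
python3 b.py
```

```text
scene lid [0.5711 0.0138]
scene grip [0.5755 0.0139]
scene tray [0.5732 0.2654]
scene blotter [ 0.58  -0.269]
scene dish [ 0.4519 -0.4296]
scene loupe [0.4852 0.4329]
scene stamp [ 0.7637 -0.1832]
scene flange 2804 ((0.5380594730377197, -0.7813968658447266), (1.7722487449645996, 0.3535251021385193), 82.82245635986328)
side lid [0.5692 0.0271]
side grip [0.5755 0.0196]
side tray [0.5626 0.2595]
side blotter [ 0.5734 -0.2581]
side dish [ 0.4666 -0.4323]
side stamp [ 0.7858 -0.2103]
side flange 2945 ((0.6252788305282593, -0.4551810026168823), (0.34438782930374146, 2.378434181213379), 0.03360462933778763)
```

View pics/sc.png

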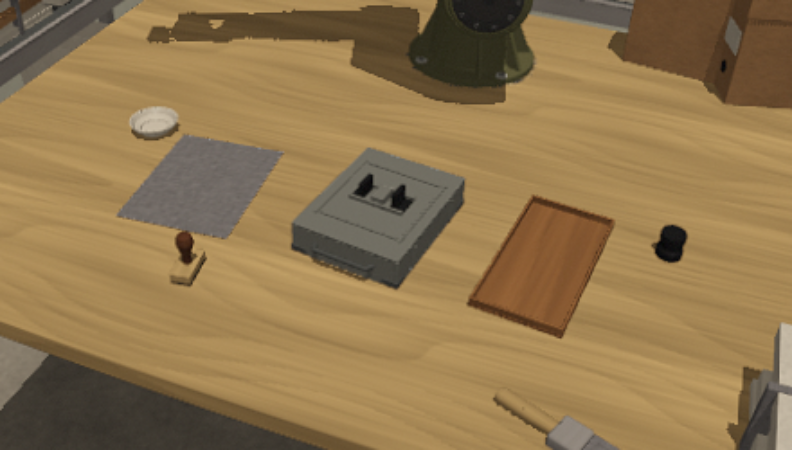

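View pics/side0.png

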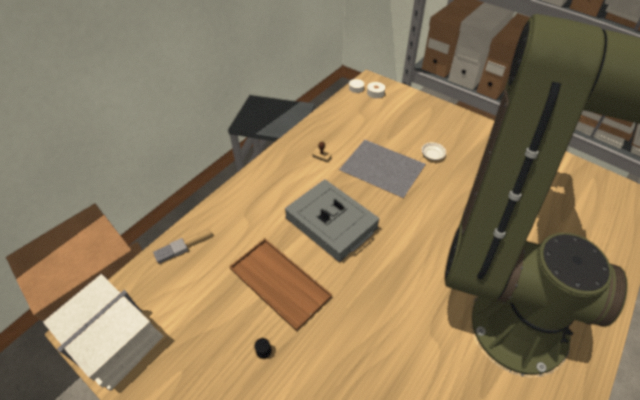

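The scene view shows the case in the middle (crop ≈380,215), the blotter to its right with the dish and stamp nearby, and the tray to its left with the loupe beyond. The side view agrees: case ≈(331,215), tray ≈(281,283).

```bash
cat > c.py <<'E'
from h import *
for c in ["scene","side"]:
    im,D=camera(c); i=camera_info(c)
    for q,z in [("lid",.05),("tray",.01),("blotter",.002),("dish",.01),("lid_grip",.07)]:
        r=finder.cut_out(c,q)
        if not r: print(c,q,None); continue
        m=r[0]["mask"]; W=cloud(i,D,cv2.erode(m.astype(np.uint8),np.ones((2,2)))>0)
        med=np.median(W[:,2]); 
        k=abs(W[:,2]-z)<(.012 if q in("tray","dish") else .005)
        (cx,cy),s,a=cv2.minAreaRect(W[k][:,:2].astype(np.float32))
        print(c,q,round(r[0]["conf"],2),"n",k.sum(),"zmed",med.round(4),"zstd",W[k][:,2].std().round(4),"c",round(cx,4),round(cy,4),"s",np.array(s).round(3),"a",round(a,1))
E
python3 c.py
```

```text
scene lid 0.89 n 2850 zmed 0.0512 zstd 0.0016 c 0.5769 0.024 s [0.16  0.223] a 81.9
scene tray 0.65 n 3537 zmed 0.0051 zstd 0.0037 c 0.5688 0.2662 s [0.128 0.267] a 83.6
scene blotter 0.6 n 3062 zmed 0.0028 zstd 0.0016 c 0.5797 -0.2701 s [0.239 0.183] a 4.9
scene dish 0.77 n 280 zmed 0.0111 zstd 0.0052 c 0.4709 -0.4272 s [0.082 0.073] a 51.6
scene lid_grip 0.62 n 10 zmed 0.019 zstd 0.0006 c 0.7728 -0.1879 s [0.007 0.01 ] a 40.3
side lid 0.69 n 3012 zmed 0.0497 zstd 0.0019 c 0.5705 0.0211 s [0.164 0.218] a 82.2
side tray 0.8 n 4414 zmed 0.0048 zstd 0.0036 c 0.5657 0.2641 s [0.132 0.262] a 83.5
side blotter 0.71 n 2438 zmed 0.0013 zstd 0.0019 c 0.573 -0.2735 s [0.229 0.181] a 4.3
side dish 0.76 n 284 zmed 0.0085 zstd 0.0058 c 0.4693 -0.4316 s [0.072 0.083] a 40.3
side lid_grip 0.65 n 71 zmed 0.0497 zstd 0.0033 c 0.5719 0.0208 s [0.061 0.033] a 83.2
```

```bash
cat > go.py <<'E'
import sys
from h import *
def plan(*targets):
    "targets: x y z yaw(rad); prints fractions from pose to pose"
    o=ctrl.get_obs(); p=np.array(o["ee_pos"]); y=o["eef_rot"][2]
    print("now",p,"yaw",round(y,4),"w",o["grip_width"].round(4),"gf",o["grip_force"].round(1),"F",o["force"].round(1),"t",o["time_s"].round(1))
    for t in targets:
        d=np.array(t[:3])-p; dy=(t[3]-y+np.pi)%(2*np.pi)-np.pi
        s=np.array([np.cos(y)*d[0]+np.sin(y)*d[1], np.sin(y)*d[0]-np.cos(y)*d[1], -d[2]])/.2
        print("->",np.array(t),"shift",s.round(4),"turn",round(-dy/(2*np.pi),4),"rows>=",int(np.ceil(max(np.linalg.norm(d)/.05,abs(np.degrees(dy))/8.59))))
        p=np.array(t[:3]); y=t[3]
if __name__=="__main__":
    plan(*[tuple(map(float,a.split(","))) for a in sys.argv[1:]])
E
python3 go.py 0.35,-0.36,0.25,0.2 0.45,-0.18,0.3,0 0.5,0.02,0.3,-0.14
```

```text
Traceback (most recent call last):
  File "go.py", line 13, in <module>
    plan(*[tuple(map(float,a.split(","))) for a in sys.argv[1:]])
    ~~~~^^^^^^^^^^^^^^^^^^^^^^^^^^^^^^^^^^^^^^^^^^^^^^^^^^^^^^^^^
  File "go.py", line 6, in plan
    print("now",p,"yaw",round(y,4),"w",o["grip_width"].round(4),"gf",o["grip_force"].round(1),"F",o["force"].round(1),"t",o["time_s"].round(1))
                                       ^^^^^^^^^^^^^^^^^^^^^
AttributeError: 'float' object has no attribute 'round'
```

```bash
sed -i 's/o\["grip_width"\].round(4)/round(o["grip_width"],4)/;s/o\["grip_force"\].round(1)/round(o["grip_force"],1)/;s/o\["force"\].round(1)/np.array(o["force"]).round(1)/;s/o\["time_s"\].round(1)/round(o["time_s"],1)/' go.py
python3 go.py 0.35,-0.36,0.25,0.2 0.45,-0.18,0.3,0 0.5,0.02,0.3,-0.14
```

```text
now [ 0.1993 -0.5126  0.2054] yaw 0.3708 w 0.0939 gf 0.0 F [ 0.1 -0.9  0.1] t 1.6
-> [ 0.35 -0.36  0.25  0.2 ] shift [ 0.9788 -0.4382 -0.2228] turn 0.0272 rows>= 5
-> [ 0.45 -0.18  0.3   0.  ] shift [ 0.6688 -0.7827 -0.25  ] turn 0.0318 rows>= 5
-> [ 0.5   0.02  0.3  -0.14] shift [ 0.25 -1.   -0.  ] turn 0.0223 rows>= 5
```

Call:
carry_out:
  motion:
    - [[0.979, -0.438, -0.223], 0.0272]
    - [[0.979, -0.438, -0.223], 0.0272]
    - [[0.979, -0.438, -0.223], 0.0272]
    - [[0.979, -0.438, -0.223], 0.0272]
    - [[0.979, -0.438, -0.223], 0.0272]
    - [[0.979, -0.438, -0.223], 0.0272]
    - [[0.979, -0.438, -0.223], 0.0272]

```text
time_s: 2.25
ee_pos: [0.3499, -0.3601, 0.25]
eef_rot: [3.141, 0.0, 0.201]
force: [-0.7, -1.1, 0.3]
grip_width: 0.094
grip_force: 0.0
```

Call:
carry_out:
  motion:
    - [[0.669, -0.783, -0.25], 0.0318]
    - [[0.669, -0.783, -0.25], 0.0318]
    - [[0.669, -0.783, -0.25], 0.0318]
    - [[0.669, -0.783, -0.25], 0.0318]
    - [[0.669, -0.783, -0.25], 0.0318]
    - [[0.669, -0.783, -0.25], 0.0318]
    - [[0.669, -0.783, -0.25], 0.0318]

```text
time_s: 2.95
ee_pos: [0.4496, -0.1811, 0.2995]
eef_rot: [-3.141, 0.001, -0.001]
force: [0.1, -1.0, -0.6]
grip_width: 0.0938
grip_force: 0.0
```

Call:
carry_out:
  motion:
    - [[0.25, -1, 0], 0.0223]
    - [[0.25, -1, 0], 0.0223]
    - [[0.25, -1, 0], 0.0223]
    - [[0.25, -1, 0], 0.0223]
    - [[0.25, -1, 0], 0.0223]
    - [[0.25, -1, 0], 0.0223]
    - [[0.25, -1, 0], 0.0223]
    - [[0.25, -1, 0], 0.0223]

```text
time_s: 3.75
ee_pos: [0.4999, 0.0181, 0.3]
eef_rot: [3.141, 0.0, -0.142]
force: [-0.4, 0.4, 0.0]
grip_width: 0.0939
grip_force: 0.0
```

```bash
cat > w.py <<'E'
from h import *
i=camera_info("wrist"); im,D=camera("wrist"); cv2.imwrite("pics/w1.png",im); np.savez("w1.npz",im=im,D=D)
print(i["origin"],i["attitude"])
for q,z in [("lid",.046),("lid_grip",.071)]:
    for r in finder.pinpoint("wrist",q)[:2]: print(q,round(r["conf"],2),np.round(r["location"],1),at_z(i,r["location"],z))
r=finder.cut_out("wrist","lid")
W=cloud(i,D,cv2.erode(r[0]["mask"].astype(np.uint8),np.ones((3,3)))>0)
k=abs(W[:,2]-.05)<.004; print("lid z",np.median(W[k][:,2]),k.sum(),cv2.minAreaRect(W[k][:,:2].astype(np.float32)))
W=cloud(i,D); k=(W[:,2]>.066)&(W[:,2]<.085)&(abs(W[:,0]-.573)<.05)&(abs(W[:,1]-.022)<.05)
print("buttons",k.sum(),W[k].mean(0),cv2.minAreaRect(W[k][:,:2].astype(np.float32)))
E
python3 w.py; python3 go.py
```

```text
[0.5792 0.0071 0.4789] [ 2.8636  0.0008 -1.7136]
lid 0.93 [306.9 106.1] [0.5752 0.0212 0.046 ]
lid z 0.04988232097546497 22568 ((0.5748451948165894, 0.020964644849300385), (0.16605228185653687, 0.21912038326263428), 82.07145690917969)
buttons 421 [0.5745 0.0218 0.0753] ((0.5744155645370483, 0.02098570391535759), (0.05980285257101059, 0.03178994357585907), 81.67135620117188)
now [0.5    0.0192 0.3001] yaw -0.1413 w 0.0942 gf 0.0 F [-0.2 -0.4  1.1] t 4.0
```

View pics/w1.png

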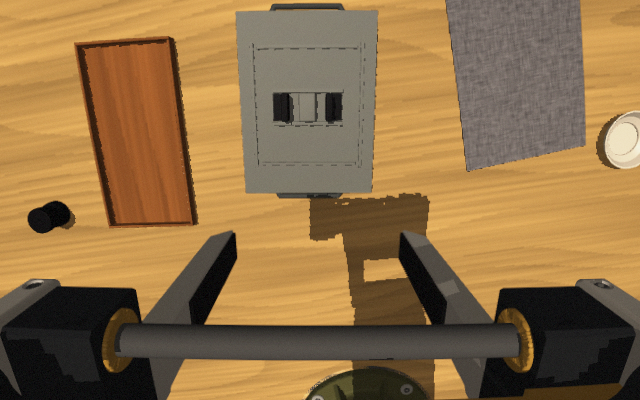

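The wrist view shows the lid centred at ≈(307,102), with the two black buttons at (282,107) and (334,107) along the tool's closing axis, and tray, loupe, blotter and dish around it. Depth gives the lid centre as (0.5747, 0.0211), yaw −8°.

```bash
python3 go.py 0.5747,0.0211,0.15,-0.14 0.5747,0.0211,0.054,-0.14 0.5747,0.0211,0.22,-0.14 0.575,-0.13,0.22,0 0.576,-0.271,0.22,0.08
```

```text
now [0.5    0.0192 0.3001] yaw -0.1413 w 0.0942 gf 0.0 F [-0.2 -0.4  1.1] t 4.0
-> [ 0.5747  0.0211  0.15   -0.14  ] shift [ 0.3684 -0.0622  0.7506] turn -0.0002 rows>= 4
-> [ 0.5747  0.0211  0.054  -0.14  ] shift [ 0.   -0.    0.48] turn -0.0 rows>= 2
-> [ 0.5747  0.0211  0.22   -0.14  ] shift [ 0.   -0.   -0.83] turn -0.0 rows>= 4
-> [ 0.575 -0.13   0.22   0.   ] shift [ 0.1069  0.7479 -0.    ] turn -0.0223 rows>= 4
-> [ 0.576 -0.271  0.22   0.08 ] shift [ 0.005  0.705 -0.   ] turn -0.0127 rows>= 3
```

Call:
carry_out:
  motion:
    - [[0.368, -0.062, 0.751], 0]
    - [[0.368, -0.062, 0.751], 0]
    - [[0.368, -0.062, 0.751], 0]
    - [[0.368, -0.062, 0.751], 0]
    - [[0.368, -0.062, 0.751], 0]
    - [[0.368, -0.062, 0.751], 0]
    - [[0.368, -0.062, 0.751], 0]
  hand: -1

```text
time_s: 4.65
ee_pos: [0.575, 0.0219, 0.1517]
eef_rot: [-3.141, -0.003, -0.14]
force: [-0.4, 0.4, -0.2]
grip_width: 0.094
grip_force: 0.0
```

Call:
carry_out:
  motion:
    - [[0, 0, 0.1], 0]
    - [[0, 0, 0.2], 0]
    - [[0, 0, 0.3], 0]
    - [[0, 0, 0.4], 0]
    - [[0, 0, 0.48], 0]
    - [[0, 0, 0.48], 0]
    - [[0, 0, 0.48], 0]

```text
time_s: 5.35
ee_pos: [0.5752, 0.022, 0.0554]
eef_rot: [-3.141, -0.002, -0.14]
force: [-0.3, 0.3, -0.1]
grip_width: 0.0939
grip_force: 0.0
```

Call:
carry_out:
  motion:
    - [[0, 0, 0], 0]
    - [[0, 0, 0], 0]
    - [[0, 0, 0], 0]
    - [[0, 0, 0], 0]
    - [[0, 0, 0], 0]
    - [[0, 0, 0], 0]
    - [[0, 0, 0], 0]
    - [[0, 0, 0], 0]
    - [[0, 0, 0], 0]
    - [[0, 0, 0], 0]
  hand: 1
  force: 55

```text
time_s: 6.35
ee_pos: [0.5748, 0.0219, 0.0544]
eef_rot: [3.141, -0.0, -0.14]
force: [-2.9, -2.1, 7.0]
grip_width: 0.0426
grip_force: 55.0
```

Call:
carry_out:
  motion:
    - [[0, 0, -0.05], 0]
    - [[0, 0, -0.1], 0]
    - [[0, 0, -0.2], 0]
    - [[0, 0, -0.3], 0]
    - [[0, 0, -0.4], 0]
    - [[0, 0, -0.4], 0]
    - [[0, 0, -0.4], 0]

```text
time_s: 7.05
ee_pos: [0.5745, 0.0221, 0.1336]
eef_rot: [-3.142, 0.0, -0.14]
force: [-0.1, -0.3, -3.9]
grip_width: 0.0424
grip_force: 55.0
```

```bash
python3 go.py 0.575,-0.13,0.134,0 0.576,-0.271,0.134,0.08 0.576,-0.271,0.025,0.08; cat > bl.py <<'E'
from h import *
im,D=camera("side"); cv2.imwrite("pics/s2.png",im[100:320,200:500])
E
python3 bl.py
```

```text
now [0.5745 0.0221 0.1336] yaw -0.14 w 0.0424 gf 55.0 F [-0.1 -0.3 -3.9] t 7.0
-> [ 0.575 -0.13   0.134  0.   ] shift [ 0.1087  0.7526 -0.0022] turn -0.0223 rows>= 4
-> [ 0.576 -0.271  0.134  0.08 ] shift [ 0.005  0.705 -0.   ] turn -0.0127 rows>= 3
-> [ 0.576 -0.271  0.025  0.08 ] shift [0.    0.    0.545] turn -0.0 rows>= 3
```

View pics/s2.png

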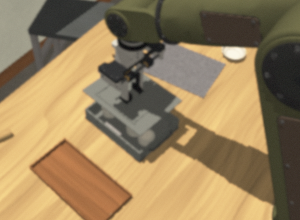

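The side view shows the lid held level well above the open case (crop ≈(145,95)).

Call:
carry_out:
  motion:
    - [[0.03, 0.2, 0], 0]
    - [[0.06, 0.4, 0], -0.01]
    - [[0.11, 0.6, 0], -0.0223]
    - [[0.11, 0.755, 0], -0.0223]
    - [[0.11, 0.755, 0], -0.0223]
    - [[0.11, 0.755, 0], -0.0223]
    - [[0.11, 0.755, 0], -0.0223]

```text
time_s: 7.8
ee_pos: [0.5752, -0.1296, 0.1332]
eef_rot: [-3.141, 0.001, 0.001]
force: [-0.4, 0.8, -3.2]
grip_width: 0.0426
grip_force: 55.0
```

Call:
carry_out:
  motion:
    - [[0.01, 0.2, 0], -0.005]
    - [[0.01, 0.4, 0], -0.0127]
    - [[0.01, 0.6, 0], -0.0127]
    - [[0.01, 0.715, 0], -0.0127]
    - [[0.01, 0.715, 0], -0.0127]
    - [[0.01, 0.715, 0], -0.0127]
    - [[0.01, 0.715, 0], -0.0127]

```text
time_s: 8.5
ee_pos: [0.5777, -0.2719, 0.1337]
eef_rot: [-3.141, 0.0, 0.082]
force: [1.0, 0.3, -4.1]
grip_width: 0.0425
grip_force: 55.0
```

```bash
python3 go.py 0.577,-0.273,0.0232,0.08
```

```text
now [ 0.5777 -0.2719  0.1337] yaw 0.0815 w 0.0425 gf 55.0 F [ 1.   0.3 -4.1] t 8.5
-> [ 0.577  -0.273   0.0232  0.08  ] shift [-0.0041  0.005   0.5526] turn 0.0002 rows>= 3
```

Call:
carry_out:
  motion:
    - [[-0.004, 0.005, 0.2], 0]
    - [[-0.004, 0.005, 0.4], 0]
    - [[-0.004, 0.005, 0.48], 0]
    - [[-0.004, 0.005, 0.52], 0]
    - [[-0.004, 0.005, 0.54], 0]
    - [[-0.004, 0.005, 0.55], 0]
    - [[-0.004, 0.005, 0.553], 0]
    - [[-0.004, 0.005, 0.553], 0]

```text
time_s: 9.3
ee_pos: [0.5771, -0.2748, 0.0243]
eef_rot: [3.141, -0.001, 0.08]
force: [0.3, 0.2, -3.9]
grip_width: 0.0432
grip_force: 55.0
```

Call:
carry_out:
  motion:
    - [[0, 0, 0], 0]
    - [[0, 0, 0], 0]
    - [[0, 0, 0], 0]
    - [[0, 0, 0], 0]
    - [[0, 0, 0], 0]
    - [[0, 0, 0], 0]
    - [[0, 0, 0], 0]
    - [[0, 0, 0], 0]
  hand: -1

```text
time_s: 10.1
ee_pos: [0.5767, -0.2746, 0.0233]
eef_rot: [3.142, -0.0, 0.08]
force: [0.3, 0.0, -0.8]
grip_width: 0.0938
grip_force: 0.0
```

Call:
carry_out:
  motion:
    - [[0, 0, -0.2], 0]
    - [[0, 0, -0.4], 0]
    - [[0, 0, -0.6], 0]
    - [[0, 0, -0.8], 0]
    - [[0, 0, -1], 0]
    - [[0, 0, -1], 0]
    - [[0, 0, -1], 0]

```text
time_s: 10.8
ee_pos: [0.5768, -0.2747, 0.2237]
eef_rot: [3.141, -0.001, 0.08]
force: [-0.2, -0.5, -1.3]
grip_width: 0.0942
grip_force: 0.0
```

```bash
python3 go.py 0.53,-0.1,0.3,0 0.5,0.02,0.3,-0.14
```

```text
now [ 0.5768 -0.2747  0.2237] yaw 0.0799 w 0.0942 gf 0.0 F [-0.2 -0.5 -1.3] t 10.8
-> [ 0.53 -0.1   0.3   0.  ] shift [-0.1635 -0.8892 -0.3815] turn 0.0127 rows>= 4
-> [ 0.5   0.02  0.3  -0.14] shift [-0.15 -0.6  -0.  ] turn 0.0223 rows>= 3
```

Call:
carry_out:
  motion:
    - [[-0.16, -0.89, -0.38], 0.013]
    - [[-0.16, -0.89, -0.38], 0.013]
    - [[-0.16, -0.89, -0.38], 0.013]
    - [[-0.16, -0.89, -0.38], 0.013]
    - [[-0.16, -0.89, -0.38], 0.013]
    - [[-0.16, -0.89, -0.38], 0.013]
    - [[-0.16, -0.89, -0.38], 0.013]

```text
time_s: 11.5
ee_pos: [0.5305, -0.1005, 0.2976]
eef_rot: [-3.141, 0.003, -0.003]
force: [0.5, 0.1, 0.4]
grip_width: 0.0942
grip_force: 0.0
```

Call:
carry_out:
  motion:
    - [[-0.15, -0.6, 0], 0.022]
    - [[-0.15, -0.6, 0], 0.022]
    - [[-0.15, -0.6, 0], 0.022]
    - [[-0.15, -0.6, 0], 0.022]
    - [[-0.15, -0.6, 0], 0.022]
    - [[-0.15, -0.6, 0], 0.022]
    - [[-0.15, -0.6, 0], 0.022]

```text
time_s: 12.2
ee_pos: [0.5011, 0.0191, 0.2988]
eef_rot: [3.141, 0.001, -0.142]
force: [0.0, 0.1, -0.3]
grip_width: 0.0938
grip_force: 0.0
```

```bash
cat > w2.py <<'E'
from h import *
import sys
i=camera_info("wrist"); im,D=camera("wrist"); n=sys.argv[1]; cv2.imwrite(f"pics/{n}.png",im); np.savez(f"{n}.npz",im=im,D=D)
C=np.array([.5747,.0211]); a=-.14; A=np.array([[np.cos(a),np.sin(a)],[-np.sin(a),np.cos(a)]])
for q,z in [("tin1",.016),("screw",.004),("case",0),("tray",0),("dish",0),("lid",.014)]:
    for r in finder.pinpoint("wrist",q)[:5]:
        P=at_z(i,r["location"],z)[:2]; u,v=np.round(r["location"]).astype(int)
        print(q,round(r["conf"],2),np.round(r["location"],1),P,"case xy",A@(P-C),"seen z",by_depth(i,r["location"],D[v,u]) if 0<=v<400 and 0<=u<640 else "")
# tin tops by depth: z about .028 inside the case
W=cloud(i,D); L=(W[:,:2]-C)@A.T
k=(abs(W[:,2]-.028)<.003)&(abs(L[:,0])<.104)&(abs(L[:,1])<.077)
np.save("tops.npy",np.c_[W[k],L[k]]); print("top pts",k.sum())
E
python3 w2.py w3; python3 go.py
```

```text
tin1 0.9 [298.  165.2] [0.4991 0.0473] case xy [-0.0785  0.0154] seen z [0.5013 0.0462 0.0284]
tin1 0.9 [296.   46.3] [0.6514 0.0259] case xy [0.0753 0.0155] seen z [0.6498 0.0255 0.0265]
tin1 0.87 [306.7 128.5] [0.5469 0.0279] case xy [-0.0284  0.0028] seen z [0.5479 0.0273 0.0287]
screw 0.75 [348.5 117.4] [ 0.5528 -0.0305] case xy [-0.0144 -0.0542] seen z [ 0.5539 -0.0291  0.0214]
screw 0.42 [293.3  44.8] [0.6556 0.0296] case xy [0.0789 0.0197] seen z [0.6518 0.0285 0.0277]
case 0.73 [311.1 105.8] [0.5753 0.018 ] case xy [ 0.001 -0.003] seen z [0.5753 0.0179 0.004 ]
tray 0.77 [141.1 139.2] [0.5659 0.2646] case xy [-0.0427  0.2399] seen z [0.566  0.2623 0.0043]
dish 0.72 [624.6 140.6] [ 0.4672 -0.4344] case xy [-0.0429 -0.4661] seen z [ 0.4676 -0.4327  0.0019]
lid 0.74 [526.4  71.9] [ 0.5812 -0.2719] case xy [ 0.0473 -0.2892] seen z [ 0.5812 -0.2646  0.0261]
top pts 3098
now [0.5008 0.0202 0.2993] yaw -0.1402 w 0.0939 gf 0.0 F [-0.1  0.7 -0.8] t 12.6
```

View pics/w3.png

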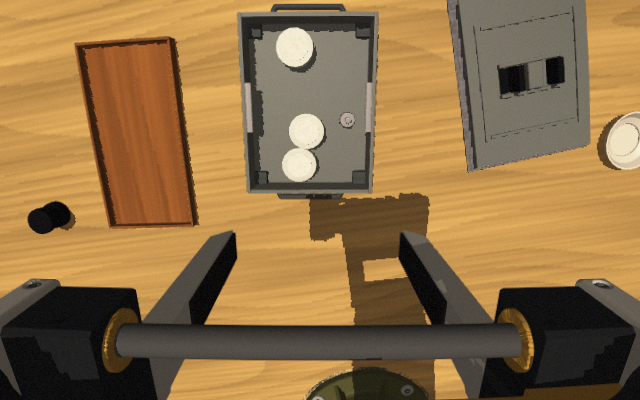

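The wrist view shows three tins in the case at ≈(295,47), (306,131) and (298,165), the screw at ≈(348,119), and the lid lying flat, right way up, on the blotter at ≈(525,75).

```bash
cat > fit.py <<'E'
from h import *
T=np.load("tops.npy"); pts=T[:,:2]
from scipy.cluster.vq import kmeans2
from scipy.optimize import least_squares
for n in range(1):
    c,l=kmeans2(pts,np.array([[.5013,.0462],[.6498,.0255],[.5479,.0273]]),minit="matrix")
    for j in range(3):
        P=pts[l==j]; (x,y),r=cv2.minEnclosingCircle(P.astype(np.float32)); print("tin",P.mean(0),"z",np.median(T[l==j,2]),"circ",round(x,4),round(y,4),"r",round(r,4))
i=camera_info("wrist"); d=np.load("w3.npz"); W=cloud(i,d["D"]); k=(W[:,2]>.012)&(W[:,2]<.025)&(np.hypot(W[:,0]-.5535,W[:,1]+.0295)<.016)
print("screw",k.sum(),W[k].mean(0))
k=(abs(W[:,2]-.004)<.0025)&(abs(W[:,0]-.566)<.17)&(abs(W[:,1]-.264)<.1)
k=(abs(W[:,2]-.016)<.003)&(abs(W[:,0]-.566)<.17)&(abs(W[:,1]-.264)<.085); print("tray rim",k.sum(),cv2.minAreaRect(W[k][:,:2].astype(np.float32)))
k=(abs(W[:,2]-.018)<.003)&(abs(W[:,1]+.27)<.13)&(abs(W[:,0]-.57)<.15); print("lid",k.sum(),np.median(W[k],0))
k=(W[:,2]>.036)&(W[:,2]<.06)&(abs(W[:,1]+.27)<.06)&(abs(W[:,0]-.57)<.06); print("buttons",k.sum(),W[k].mean(0),cv2.minAreaRect(W[k][:,:2].astype(np.float32)))
E
python3 fit.py
```

```text
tin [0.502  0.0451] z 0.02800232750224385 circ 0.5018 0.045 r 0.0237
tin [0.6494 0.0278] z 0.027904059248664098 circ 0.6544 0.0158 r 0.0364
tin [0.5449 0.0287] z 0.02792273992087016 circ 0.5445 0.0288 r 0.0236
screw 167 [ 0.5511 -0.0265  0.0147]
tray rim 1963 ((0.5672420263290405, 0.2653805613517761), (0.132152259349823, 0.26036301255226135), 83.58805084228516)
lid 17086 [ 0.5753 -0.2648  0.0181]
buttons 504 [ 0.5768 -0.2712  0.042 ] ((0.5768917202949524, -0.27203449606895447), (0.03231718763709068, 0.06244482472538948), 4.616335868835449)
```

```bash
python3 go.py 0.502,0.0451,0.11,-0.14 0.502,0.0451,0.008,-0.14 0.502,0.0451,0.11,-0.14  0.497,0.16,0.11,-0.12 0.4927,0.2738,0.11,-0.112 0.4927,0.2738,0.01,-0.112
```

```text
now [0.5008 0.0202 0.2993] yaw -0.1402 w 0.0939 gf 0.0 F [-0.1  0.7 -0.8] t 12.6
-> [ 0.502   0.0451  0.11   -0.14  ] shift [-0.0116 -0.1242  0.9464] turn -0.0 rows>= 4
-> [ 0.502   0.0451  0.008  -0.14  ] shift [ 0.   -0.    0.51] turn -0.0 rows>= 3
-> [ 0.502   0.0451  0.11   -0.14  ] shift [ 0.   -0.   -0.51] turn -0.0 rows>= 3
-> [ 0.497  0.16   0.11  -0.12 ] shift [-0.1049 -0.5654 -0.    ] turn -0.0032 rows>= 3
-> [ 0.4927  0.2738  0.11   -0.112 ] shift [-0.0895 -0.5623 -0.    ] turn -0.0013 rows>= 3
-> [ 0.4927  0.2738  0.01   -0.112 ] shift [ 0.  -0.   0.5] turn -0.0 rows>= 2
```

Call:
carry_out:
  motion:
    - [[-0.012, -0.124, 0.946], 0]
    - [[-0.012, -0.124, 0.946], 0]
    - [[-0.012, -0.124, 0.946], 0]
    - [[-0.012, -0.124, 0.946], 0]
    - [[-0.012, -0.124, 0.946], 0]
    - [[-0.012, -0.124, 0.946], 0]
    - [[-0.012, -0.124, 0.946], 0]
  hand: -0.3
  force: 25

```text
time_s: 13.25
ee_pos: [0.5032, 0.045, 0.1126]
eef_rot: [-3.141, -0.004, -0.14]
force: [-0.5, -0.2, -0.6]
grip_width: 0.0612
grip_force: 0.0
```

Call:
carry_out:
  motion:
    - [[0, 0, 0.1], 0]
    - [[0, 0, 0.25], 0]
    - [[0, 0, 0.4], 0]
    - [[0, 0, 0.47], 0]
    - [[0, 0, 0.51], 0]
    - [[0, 0, 0.51], 0]
    - [[0, 0, 0.51], 0]

```text
time_s: 13.95
ee_pos: [0.5028, 0.0452, 0.0094]
eef_rot: [-3.141, -0.002, -0.14]
force: [0.1, 0.5, 0.8]
grip_width: 0.0607
grip_force: 0.0
```

Call:
carry_out:
  motion:
    - [[0, 0, 0], 0]
    - [[0, 0, 0], 0]
    - [[0, 0, 0], 0]
    - [[0, 0, 0], 0]
    - [[0, 0, 0], 0]
  hand: 1

```text
time_s: 14.45
ee_pos: [0.5023, 0.0452, 0.0087]
eef_rot: [-3.141, -0.001, -0.14]
force: [-1.5, -0.6, 7.1]
grip_width: 0.0454
grip_force: 25.0
```

Call:
carry_out:
  motion:
    - [[0, 0, -0.15], 0]
    - [[0, 0, -0.35], 0]
    - [[0, 0, -0.51], 0]
    - [[0, 0, -0.51], 0]
    - [[0, 0, -0.51], 0]

```text
time_s: 14.95
ee_pos: [0.5019, 0.0452, 0.1101]
eef_rot: [-3.141, -0.001, -0.14]
force: [0.4, 0.2, -1.0]
grip_width: 0.0455
grip_force: 25.0
```

Call:
carry_out:
  motion:
    - [[-0.05, -0.3, 0], 0]
    - [[-0.105, -0.565, 0], -0.003]
    - [[-0.105, -0.565, 0], -0.003]
    - [[-0.105, -0.565, 0], -0.003]
    - [[-0.105, -0.565, 0], -0.003]

```text
time_s: 15.45
ee_pos: [0.4965, 0.1594, 0.109]
eef_rot: [3.141, 0.002, -0.121]
force: [0.3, -0.9, -1.4]
grip_width: 0.0456
grip_force: 25.0
```

Call:
carry_out:
  motion:
    - [[-0.05, -0.3, 0], 0]
    - [[-0.09, -0.562, 0], -0.0013]
    - [[-0.09, -0.562, 0], -0.0013]
    - [[-0.09, -0.562, 0], -0.0013]
    - [[-0.09, -0.562, 0], -0.0013]

```text
time_s: 15.95
ee_pos: [0.4928, 0.2722, 0.1096]
eef_rot: [3.141, 0.001, -0.114]
force: [0.5, 0.2, -0.1]
grip_width: 0.0455
grip_force: 25.0
```

Call:
carry_out:
  motion:
    - [[0, 0, 0.15], 0]
    - [[0, 0, 0.3], 0]
    - [[0, 0, 0.42], 0]
    - [[0, 0, 0.47], 0]
    - [[0, 0, 0.5], 0]
    - [[0, 0, 0.5], 0]
    - [[0, 0, 0.5], 0]

```text
time_s: 16.65
ee_pos: [0.4932, 0.2737, 0.0111]
eef_rot: [-3.141, -0.001, -0.113]
force: [0.4, 0.1, -0.3]
grip_width: 0.0457
grip_force: 25.0
```

Call:
carry_out:
  motion:
    - [[0, 0, 0], 0]
    - [[0, 0, 0], 0]
    - [[0, 0, 0], 0]
    - [[0, 0, 0], 0]
  hand: -0.3

```text
time_s: 17.05
ee_pos: [0.4926, 0.2739, 0.0103]
eef_rot: [-3.141, -0.0, -0.113]
force: [-0.4, -0.5, 0.2]
grip_width: 0.0612
grip_force: 0.0
```

Call:
carry_out:
  motion:
    - [[0, 0, -0.2], 0]
    - [[0, 0, -0.4], 0]
    - [[0, 0, -0.6], 0]
    - [[0, 0, -0.8], 0]
    - [[0, 0, -0.9], 0]
    - [[0, 0, -0.9], 0]

```text
time_s: 17.65
ee_pos: [0.4935, 0.2743, 0.1932]
eef_rot: [-3.139, -0.005, -0.113]
force: [-0.3, 0.1, -0.3]
grip_width: 0.0611
grip_force: 0.0
```

```bash
python3 w2.py w4|grep -E "tin|screw|top"; python3 go.py
```

```text
tin1 0.8 [542.5 103.1] [0.5482 0.0326] case xy [-0.0279  0.0077] seen z [0.549  0.0405 0.028 ]
tin1 0.56 [315.8 182.9] [0.4892 0.2777] case xy [-0.1205  0.2422] seen z [0.4922 0.2773 0.0288]
screw 0.55 [590.7  95.1] [ 0.5511 -0.0303] case xy [-0.0162 -0.0542] seen z [ 0.5515 -0.0242  0.0116]
screw 0.31 [546.7  77.9] [0.5733 0.0212] case xy [-0.0014 -0.0001] seen z [0.5733 0.0207 0.0032]
top pts 2408
now [0.4923 0.2736 0.1889] yaw -0.113 w 0.0612 gf 0.0 F [-0.5 -0.7  0.5] t 18.0
```

View pics/w4.png

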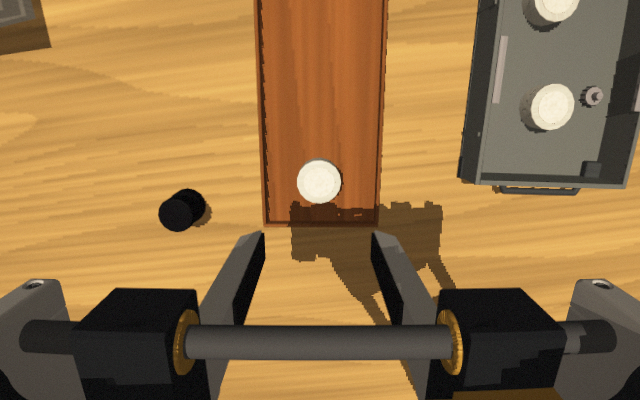

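The first tin lies flat in the tray at ≈(319,182); the other two tins and the screw are still in the case.

```bash
cat > tops.py <<'E'
from h import *
T=np.load("tops.npy")
from scipy.cluster.hierarchy import fclusterdata
l=fclusterdata(T[::3,:2],.006,"distance")
for j in set(l):
    P=T[::3][l==j]
    if len(P)<40: continue
    (x,y),r=cv2.minEnclosingCircle(P[:,:2].astype(np.float32)); print(len(P),"mean",P[:,:2].mean(0),"circ",round(x,4),round(y,4),round(r,4),"case",P[:,3:].mean(0))
E
python3 tops.py; python3 go.py 0.52,0.15,0.16,-0.13 0.5447,0.0288,0.11,-0.14 0.5447,0.0288,0.008,-0.14 0.5447,0.0288,0.11,-0.14  0.555,0.14,0.11,-0.12 0.5672,0.2654,0.11,-0.112 0.5672,0.2654,0.01,-0.112
```

```text
254 mean [0.637  0.0302] circ 0.6445 0.0287 0.0221 case [0.0605 0.0177]
541 mean [0.5451 0.03  ] circ 0.5448 0.0292 0.0239 case [-0.0306  0.0047]
now [0.4923 0.2736 0.1889] yaw -0.113 w 0.0612 gf 0.0 F [-0.5 -0.7  0.5] t 18.0
-> [ 0.52  0.15  0.16 -0.13] shift [0.2074 0.5986 0.1445] turn 0.0027 rows>= 3
-> [ 0.5447  0.0288  0.11   -0.14  ] shift [0.201  0.5849 0.25  ] turn 0.0016 rows>= 3
-> [ 0.5447  0.0288  0.008  -0.14  ] shift [ 0.   -0.    0.51] turn -0.0 rows>= 3
-> [ 0.5447  0.0288  0.11   -0.14  ] shift [ 0.   -0.   -0.51] turn -0.0 rows>= 3
-> [ 0.555  0.14   0.11  -0.12 ] shift [-0.0266 -0.5577 -0.    ] turn -0.0032 rows>= 3
-> [ 0.5672  0.2654  0.11   -0.112 ] shift [-0.0145 -0.6298 -0.    ] turn -0.0013 rows>= 3
-> [ 0.5672  0.2654  0.01   -0.112 ] shift [ 0.  -0.   0.5] turn -0.0 rows>= 2
```

Call:
carry_out:
  motion:
    - [[0.207, 0.598, 0.145], 0.0027]
    - [[0.207, 0.598, 0.145], 0.0027]
    - [[0.207, 0.598, 0.145], 0.0027]
    - [[0.207, 0.598, 0.145], 0.0027]
    - [[0.207, 0.598, 0.145], 0.0027]
    - [[0.207, 0.598, 0.145], 0.0027]

```text
time_s: 18.6
ee_pos: [0.5201, 0.1511, 0.1611]
eef_rot: [-3.141, -0.0, -0.129]
force: [0.3, 0.2, 0.5]
grip_width: 0.0611
grip_force: 0.0
```

Call:
carry_out:
  motion:
    - [[0.201, 0.585, 0.25], 0.0016]
    - [[0.201, 0.585, 0.25], 0.0016]
    - [[0.201, 0.585, 0.25], 0.0016]
    - [[0.201, 0.585, 0.25], 0.0016]
    - [[0.201, 0.585, 0.25], 0.0016]
    - [[0.201, 0.585, 0.25], 0.0016]

```text
time_s: 19.2
ee_pos: [0.5451, 0.0305, 0.1116]
eef_rot: [-3.141, -0.001, -0.138]
force: [-0.3, 0.6, 0.5]
grip_width: 0.0609
grip_force: 0.0
```

Call:
carry_out:
  motion:
    - [[0, 0, 0.1], 0]
    - [[0, 0, 0.25], 0]
    - [[0, 0, 0.4], 0]
    - [[0, 0, 0.47], 0]
    - [[0, 0, 0.51], 0]
    - [[0, 0, 0.51], 0]
    - [[0, 0, 0.51], 0]

```text
time_s: 19.9
ee_pos: [0.5456, 0.0293, 0.0102]
eef_rot: [-3.141, -0.002, -0.14]
force: [0.1, 0.8, 0.5]
grip_width: 0.0612
grip_force: 0.0
```

Call:
carry_out:
  motion:
    - [[0, 0, 0], 0]
    - [[0, 0, 0], 0]
    - [[0, 0, 0], 0]
    - [[0, 0, 0], 0]
    - [[0, 0, 0], 0]
  hand: 1

```text
time_s: 20.4
ee_pos: [0.5453, 0.029, 0.0098]
eef_rot: [-3.141, -0.001, -0.14]
force: [-1.3, 0.2, 5.4]
grip_width: 0.0457
grip_force: 25.0
```

Call:
carry_out:
  motion:
    - [[0, 0, -0.15], 0]
    - [[0, 0, -0.35], 0]
    - [[0, 0, -0.51], 0]
    - [[0, 0, -0.51], 0]
    - [[0, 0, -0.51], 0]

```text
time_s: 20.9
ee_pos: [0.5449, 0.0291, 0.1111]
eef_rot: [-3.141, -0.001, -0.14]
force: [-1.0, 0.2, -1.2]
grip_width: 0.0455
grip_force: 25.0
```

Call:
carry_out:
  motion:
    - [[-0.015, -0.3, 0], 0]
    - [[-0.027, -0.558, 0], -0.003]
    - [[-0.027, -0.558, 0], -0.003]
    - [[-0.027, -0.558, 0], -0.003]
    - [[-0.027, -0.558, 0], -0.003]

```text
time_s: 21.4
ee_pos: [0.5547, 0.1394, 0.11]
eef_rot: [3.141, 0.002, -0.121]
force: [0.2, -0.2, -0.0]
grip_width: 0.0455
grip_force: 25.0
```

Call:
carry_out:
  motion:
    - [[-0.01, -0.3, 0], 0]
    - [[-0.015, -0.63, 0], -0.0013]
    - [[-0.015, -0.63, 0], -0.0013]
    - [[-0.015, -0.63, 0], -0.0013]
    - [[-0.015, -0.63, 0], -0.0013]

```text
time_s: 21.9
ee_pos: [0.5675, 0.2644, 0.1104]
eef_rot: [3.141, 0.001, -0.114]
force: [-0.1, 0.0, -0.3]
grip_width: 0.0455
grip_force: 25.0
```

Call:
carry_out:
  motion:
    - [[0, 0, 0.15], 0]
    - [[0, 0, 0.3], 0]
    - [[0, 0, 0.42], 0]
    - [[0, 0, 0.47], 0]
    - [[0, 0, 0.502], 0]
    - [[0, 0, 0.502], 0]
    - [[0, 0, 0.502], 0]

```text
time_s: 22.6
ee_pos: [0.568, 0.2656, 0.0118]
eef_rot: [-3.141, -0.001, -0.113]
force: [-1.0, 0.4, -0.5]
grip_width: 0.0456
grip_force: 25.0
```

Call:
carry_out:
  motion:
    - [[0, 0, 0], 0]
    - [[0, 0, 0], 0]
    - [[0, 0, 0], 0]
    - [[0, 0, 0], 0]
  hand: -0.3

```text
time_s: 23.0
ee_pos: [0.5675, 0.2659, 0.0109]
eef_rot: [-3.141, -0.0, -0.113]
force: [0.0, 0.2, -0.2]
grip_width: 0.061
grip_force: 0.0
```

Call:
carry_out:
  motion:
    - [[0, 0, -0.2], 0]
    - [[0, 0, -0.4], 0]
    - [[0, 0, -0.6], 0]
    - [[0, 0, -0.8], 0]
    - [[0, 0, -0.9], 0]
    - [[0, 0, -0.9], 0]

```text
time_s: 23.6
ee_pos: [0.5684, 0.2662, 0.1941]
eef_rot: [-3.139, -0.005, -0.113]
force: [-1.0, 0.3, 0.1]
grip_width: 0.0616
grip_force: 0.0
```

```bash
python3 w2.py w5|grep -E "tin|screw|top"; python3 tops.py; python3 go.py 0.61,0.15,0.16,-0.13 0.6496,0.0275,0.11,-0.14 0.6496,0.0275,0.009,-0.14 0.6496,0.0275,0.11,-0.14  0.645,0.15,0.11,-0.12 0.6417,0.257,0.11,-0.112 0.6417,0.257,0.01,-0.112
```

```text
tin1 0.83 [316.9 179.1] [0.568 0.268] case xy [-0.0411  0.2435] seen z [0.5708 0.2676 0.0286]
tin1 0.71 [540.4  74.4] [0.6522 0.0273] case xy [0.0759 0.017 ] seen z [0.6521 0.0349 0.0279]
tin1 0.7 [318.  244.8] [0.4915 0.2754] case xy [-0.1179  0.2402] seen z [0.4962 0.2749 0.0268]
screw 0.6 [577.  162.7] [ 0.5518 -0.029 ] case xy [-0.0156 -0.0528] seen z [ 0.5541 -0.0221  0.0129]
top pts 1757
569 mean [0.6494 0.0288] circ 0.6486 0.0279 0.0239 case [0.0729 0.018 ]
now [0.5671 0.2656 0.1894] yaw -0.113 w 0.061 gf 0.0 F [-0.5 -0.1 -0.6] t 23.9
-> [ 0.61  0.15  0.16 -0.13] shift [0.2782 0.5502 0.147 ] turn 0.0027 rows>= 3
-> [ 0.6496  0.0275  0.11   -0.14  ] shift [0.2757 0.5817 0.25  ] turn 0.0016 rows>= 3
-> [ 0.6496  0.0275  0.009  -0.14  ] shift [ 0.    -0.     0.505] turn -0.0 rows>= 3
-> [ 0.6496  0.0275  0.11   -0.14  ] shift [ 0.    -0.    -0.505] turn -0.0 rows>= 3
-> [ 0.645  0.15   0.11  -0.12 ] shift [-0.1082 -0.6033 -0.    ] turn -0.0032 rows>= 3
-> [ 0.6417  0.257   0.11   -0.112 ] shift [-0.0804 -0.5292 -0.    ] turn -0.0013 rows>= 3
-> [ 0.6417  0.257   0.01   -0.112 ] shift [ 0.  -0.   0.5] turn -0.0 rows>= 2
```

Call:
carry_out:
  motion:
    - [[0.278, 0.55, 0.147], 0.0027]
    - [[0.278, 0.55, 0.147], 0.0027]
    - [[0.278, 0.55, 0.147], 0.0027]
    - [[0.278, 0.55, 0.147], 0.0027]
    - [[0.278, 0.55, 0.147], 0.0027]
    - [[0.278, 0.55, 0.147], 0.0027]

```text
time_s: 24.55
ee_pos: [0.61, 0.1512, 0.1614]
eef_rot: [-3.141, -0.0, -0.129]
force: [-0.7, -0.7, 0.3]
grip_width: 0.0613
grip_force: 0.0
```

Call:
carry_out:
  motion:
    - [[0.276, 0.582, 0.25], 0.0016]
    - [[0.276, 0.582, 0.25], 0.0016]
    - [[0.276, 0.582, 0.25], 0.0016]
    - [[0.276, 0.582, 0.25], 0.0016]
    - [[0.276, 0.582, 0.25], 0.0016]
    - [[0.276, 0.582, 0.25], 0.0016]

```text
time_s: 25.15
ee_pos: [0.6499, 0.0293, 0.112]
eef_rot: [-3.141, -0.001, -0.138]
force: [-0.5, -0.3, 1.1]
grip_width: 0.0613
grip_force: 0.0
```

Call:
carry_out:
  motion:
    - [[0, 0, 0.1], 0]
    - [[0, 0, 0.25], 0]
    - [[0, 0, 0.4], 0]
    - [[0, 0, 0.47], 0]
    - [[0, 0, 0.508], 0]
    - [[0, 0, 0.508], 0]
    - [[0, 0, 0.508], 0]

```text
time_s: 25.85
ee_pos: [0.6506, 0.0279, 0.0111]
eef_rot: [-3.141, -0.002, -0.14]
force: [0.4, 0.0, -0.1]
grip_width: 0.0614
grip_force: 0.0
```

Call:
carry_out:
  motion:
    - [[0, 0, 0], 0]
    - [[0, 0, 0], 0]
    - [[0, 0, 0], 0]
    - [[0, 0, 0], 0]
    - [[0, 0, 0], 0]
  hand: 1

```text
time_s: 26.35
ee_pos: [0.6503, 0.0276, 0.0105]
eef_rot: [-3.141, -0.001, -0.14]
force: [-2.1, 0.0, 5.5]
grip_width: 0.0456
grip_force: 25.0
```

Call:
carry_out:
  motion:
    - [[0, 0, -0.15], 0]
    - [[0, 0, -0.35], 0]
    - [[0, 0, -0.508], 0]
    - [[0, 0, -0.508], 0]
    - [[0, 0, -0.508], 0]

```text
time_s: 26.85
ee_pos: [0.6498, 0.0276, 0.1112]
eef_rot: [-3.142, -0.0, -0.14]
force: [-0.1, 0.4, -1.1]
grip_width: 0.0454
grip_force: 25.0
```

Call:
carry_out:
  motion:
    - [[-0.05, -0.3, 0], 0]
    - [[-0.108, -0.603, 0], -0.003]
    - [[-0.108, -0.603, 0], -0.003]
    - [[-0.108, -0.603, 0], -0.003]
    - [[-0.108, -0.603, 0], -0.003]

```text
time_s: 27.35
ee_pos: [0.6447, 0.1498, 0.1096]
eef_rot: [3.141, 0.002, -0.121]
force: [0.5, -0.7, -0.1]
grip_width: 0.0457
grip_force: 25.0
```

Call:
carry_out:
  motion:
    - [[-0.04, -0.3, 0], 0]
    - [[-0.08, -0.53, 0], -0.0013]
    - [[-0.08, -0.53, 0], -0.0013]
    - [[-0.08, -0.53, 0], -0.0013]
    - [[-0.08, -0.53, 0], -0.0013]

```text
time_s: 27.85
ee_pos: [0.6425, 0.2552, 0.1107]
eef_rot: [3.141, 0.001, -0.115]
force: [1.4, 0.4, -1.5]
grip_width: 0.0452
grip_force: 25.0
```

Call:
carry_out:
  motion:
    - [[0, 0, 0.15], 0]
    - [[0, 0, 0.3], 0]
    - [[0, 0, 0.42], 0]
    - [[0, 0, 0.47], 0]
    - [[0, 0, 0.502], 0]
    - [[0, 0, 0.502], 0]
    - [[0, 0, 0.502], 0]

```text
time_s: 28.55
ee_pos: [0.643, 0.257, 0.0121]
eef_rot: [-3.141, -0.002, -0.114]
force: [0.5, 0.4, -0.1]
grip_width: 0.0454
grip_force: 25.0
```

Call:
carry_out:
  motion:
    - [[0, 0, 0], 0]
    - [[0, 0, 0], 0]
    - [[0, 0, 0], 0]
    - [[0, 0, 0], 0]
  hand: -0.3

```text
time_s: 28.95
ee_pos: [0.6423, 0.2573, 0.011]
eef_rot: [-3.141, -0.0, -0.113]
force: [-0.7, 1.5, -0.1]
grip_width: 0.0612
grip_force: 0.0
```

Call:
carry_out:
  motion:
    - [[0, 0, -0.2], 0]
    - [[0, 0, -0.4], 0]
    - [[0, 0, -0.6], 0]
    - [[0, 0, -0.8], 0]
    - [[0, 0, -0.9], 0]
    - [[0, 0, -0.9], 0]

```text
time_s: 29.55
ee_pos: [0.6432, 0.2576, 0.1947]
eef_rot: [-3.139, -0.005, -0.113]
force: [0.4, -0.3, -0.0]
grip_width: 0.0611
grip_force: 0.0
```

```bash
python3 go.py 0.57,0.13,0.24,-0.14 0.48,-0.028,0.2,-0.14
```

```text
now [0.6432 0.2576 0.1947] yaw -0.1129 w 0.0611 gf 0.0 F [ 0.4 -0.3 -0. ] t 29.6
-> [ 0.57  0.13  0.24 -0.14] shift [-0.292   0.6752 -0.2266] turn 0.0043 rows>= 4
-> [ 0.48  -0.028  0.2   -0.14 ] shift [-0.3354  0.8451  0.2   ] turn -0.0 rows>= 4
```

Call:
carry_out:
  motion:
    - [[-0.292, 0.675, -0.227], 0.0043]
    - [[-0.292, 0.675, -0.227], 0.0043]
    - [[-0.292, 0.675, -0.227], 0.0043]
    - [[-0.292, 0.675, -0.227], 0.0043]
    - [[-0.292, 0.675, -0.227], 0.0043]
    - [[-0.292, 0.675, -0.227], 0.0043]

```text
time_s: 30.15
ee_pos: [0.5691, 0.1304, 0.235]
eef_rot: [3.141, 0.002, -0.14]
force: [-0.7, 0.2, 0.3]
grip_width: 0.0613
grip_force: 0.0
```

Call:
carry_out:
  motion:
    - [[-0.335, 0.845, 0.2], 0]
    - [[-0.335, 0.845, 0.2], 0]
    - [[-0.335, 0.845, 0.2], 0]
    - [[-0.335, 0.845, 0.2], 0]
    - [[-0.335, 0.845, 0.2], 0]
    - [[-0.335, 0.845, 0.2], 0]
    - [[-0.335, 0.845, 0.2], 0]

```text
time_s: 30.85
ee_pos: [0.4799, -0.0272, 0.196]
eef_rot: [-3.141, 0.0, -0.139]
force: [0.4, -0.1, -0.0]
grip_width: 0.0614
grip_force: 0.0
```

```bash
python3 w2.py w6|grep -E "tin|screw|top|tray|dish"; cat > sc.py <<'E'
from h import *
i=camera_info("wrist"); D=np.load("w6.npz")["D"]; W=cloud(i,D)
k=(W[:,2]>.009)&(W[:,2]<.025)&(np.hypot(W[:,0]-.5525,W[:,1]+.0295)<.02); P=W[k]
print(k.sum(),P.mean(0),cv2.minEnclosingCircle(P[:,:2].astype(np.float32)))
s=P[P[:,2]>.018]; h=P[abs(P[:,2]-.013)<.002]; print("shank",len(s),s.mean(0),"head",len(h),h.mean(0),cv2.minEnclosingCircle(h[:,:2].astype(np.float32)))
E
python3 sc.py; python3 go.py
```

```text
tin1 0.76 [25.5 63.7] [0.6443 0.2597] case xy [0.0356 0.246 ] seen z [0.6416 0.2504 0.0273]
tin1 0.73 [ 56.5 207. ] [0.4878 0.2775] case xy [-0.1218  0.2417] seen z [0.4901 0.2671 0.0278]
tin1 0.73 [ 38.  136.4] [0.569  0.2711] case xy [-0.0406  0.2467] seen z [0.5686 0.2606 0.0282]
screw 0.55 [541.3  53.2] [ 0.5779 -0.2782] case xy [ 0.045  -0.2959] seen z [ 0.5768 -0.2637  0.0264]
screw 0.51 [311.  106.7] [ 0.5545 -0.03  ] case xy [-0.0129 -0.0534] seen z [ 0.5546 -0.0302  0.0134]
tray 0.75 [ 54.9 131.2] [0.5717 0.2621] case xy [-0.0366  0.2382] seen z [0.5709 0.2435 0.0232]
dish 0.36 [ 55.4 130.7] [0.5722 0.2613] case xy [-0.036   0.2375] seen z [0.5714 0.2429 0.0231]
top pts 2
299 [ 0.5505 -0.0288  0.0142] ((0.5504679083824158, -0.028506651520729065), 0.010741177946329117)
shank 48 [ 0.5504 -0.0286  0.0209] head 245 [ 0.5505 -0.0287  0.0129] ((0.5504679083824158, -0.028506651520729065), 0.010741177946329117)
now [ 0.4792 -0.028   0.1962] yaw -0.1394 w 0.0607 gf 0.0 F [ 0.6  0.2 -0. ] t 31.2
```

View pics/w6.png

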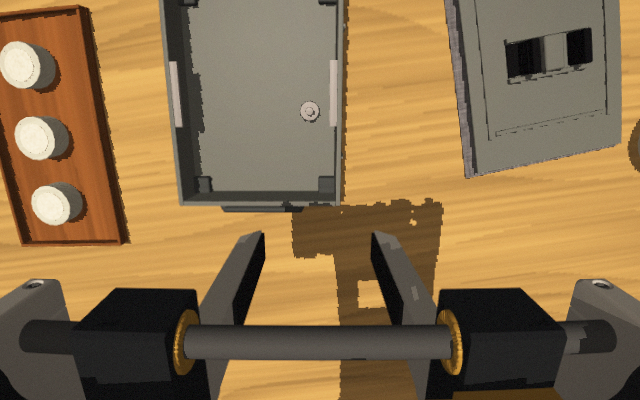

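The wrist view shows the three tins flat in the tray at (28,66), (42,138) and (57,205), the case empty but for the screw at (310,111), and the lid unmoved. The screw is near the −y wall, so I grip it along the case's x (quarter turn).

```bash
python3 go.py 0.5505,-0.0286,0.1,1.43 0.5505,-0.0286,0.006,1.43
```

```text
now [ 0.4792 -0.028   0.1962] yaw -0.1394 w 0.0607 gf 0.0 F [ 0.6  0.2 -0. ] t 31.2
-> [ 0.5505 -0.0286  0.1     1.43  ] shift [ 0.3533 -0.0465  0.4811] turn -0.2498 rows>= 11
-> [ 0.5505 -0.0286  0.006   1.43  ] shift [0.   0.   0.47] turn -0.0 rows>= 2
```

Call:
carry_out:
  motion:
    - [[0.353, -0.046, 0.48], -0.25]
    - [[0.353, -0.046, 0.48], -0.25]
    - [[0.353, -0.046, 0.48], -0.25]
    - [[0.353, -0.046, 0.48], -0.25]
    - [[0.353, -0.046, 0.48], -0.25]
    - [[0.353, -0.046, 0.48], -0.25]
    - [[0.353, -0.046, 0.48], -0.25]
    - [[0.353, -0.046, 0.48], -0.25]
    - [[0.353, -0.046, 0.48], -0.25]
    - [[0.353, -0.046, 0.48], -0.25]
    - [[0.353, -0.046, 0.48], -0.25]
    - [[0.353, -0.046, 0.48], -0.25]
  hand: 0.04
  force: 20

```text
time_s: 32.4
ee_pos: [0.5503, -0.029, 0.1002]
eef_rot: [-3.142, 0.0, 1.432]
force: [-0.5, -0.4, -0.8]
grip_width: 0.0452
grip_force: 0.0
```

Call:
carry_out:
  motion:
    - [[0, 0, 0], 0]
    - [[0, 0, 0], 0]
    - [[0, 0, 0], 0]

```text
time_s: 32.7
ee_pos: [0.5503, -0.0291, 0.1002]
eef_rot: [-3.142, -0.0, 1.43]
force: [0.4, 0.4, 0.3]
grip_width: 0.0452
grip_force: 0.0
```

```bash
python3 go.py 0.5505,-0.0286,0.006,1.43
```

```text
now [ 0.5503 -0.0291  0.1002] yaw 1.4297 w 0.0452 gf 0.0 F [0.4 0.4 0.3] t 32.7
-> [ 0.5505 -0.0286  0.006   1.43  ] shift [0.0025 0.0008 0.4712] turn -0.0001 rows>= 2
```

Call:
carry_out:
  motion:
    - [[0.002, 0, 0.15], 0]
    - [[0.002, 0, 0.3], 0]
    - [[0.002, 0, 0.4], 0]
    - [[0.002, 0, 0.44], 0]
    - [[0.002, 0, 0.47], 0]
    - [[0.002, 0, 0.472], 0]
    - [[0.002, 0, 0.472], 0]

```text
time_s: 33.4
ee_pos: [0.5508, -0.0287, 0.0067]
eef_rot: [3.14, -0.0, 1.431]
force: [0.4, 1.0, 0.2]
grip_width: 0.0452
grip_force: 0.0
```

Call:
carry_out:
  motion:
    - [[0, 0, 0], 0]
    - [[0, 0, 0], 0]
    - [[0, 0, 0], 0]
    - [[0, 0, 0], 0]
    - [[0, 0, 0], 0]
    - [[0, 0, 0], 0]
  hand: 1

```text
time_s: 34.0
ee_pos: [0.5505, -0.0287, 0.0061]
eef_rot: [3.141, -0.0, 1.431]
force: [-1.0, -0.9, 4.0]
grip_width: 0.019
grip_force: 20.0
```

Call:
carry_out:
  motion:
    - [[0, 0, -0.15], 0]
    - [[0, 0, -0.35], 0]
    - [[0, 0, -0.55], 0]
    - [[0, 0, -0.6], 0]
    - [[0, 0, -0.6], 0]

```text
time_s: 34.5
ee_pos: [0.5509, -0.0287, 0.1271]
eef_rot: [3.139, -0.0, 1.431]
force: [1.0, -0.4, -0.9]
grip_width: 0.0191
grip_force: 20.0
```

```bash
python3 go.py 0.53,-0.18,0.13,1.3 0.5,-0.33,0.13,1.2 0.47,-0.4305,0.13,1.15 0.47,-0.4305,0.009,1.15
```

```text
now [ 0.5509 -0.0287  0.1271] yaw 1.4308 w 0.0191 gf 20.0 F [ 1.  -0.4 -0.9] t 34.5
-> [ 0.53 -0.18  0.13  1.3 ] shift [-0.7635  0.0021 -0.0147] turn 0.0208 rows>= 4
-> [ 0.5  -0.33  0.13  1.2 ] shift [-0.7628  0.0561 -0.    ] turn 0.0159 rows>= 4
-> [ 0.47   -0.4305  0.13    1.15  ] shift [-0.5227  0.0423 -0.    ] turn 0.008 rows>= 3
-> [ 0.47   -0.4305  0.009   1.15  ] shift [0.    0.    0.605] turn -0.0 rows>= 3
```

Call:
carry_out:
  motion:
    - [[-0.2, 0, 0], 0]
    - [[-0.45, 0, 0], 0.02]
    - [[-0.7, 0, 0], 0.02]
    - [[-0.764, 0.002, -0.015], 0.0208]
    - [[-0.764, 0.002, -0.015], 0.0208]
    - [[-0.764, 0.002, -0.015], 0.0208]

```text
time_s: 35.1
ee_pos: [0.5292, -0.179, 0.1277]
eef_rot: [-3.14, -0.0, 1.3]
force: [0.0, 0.3, -0.8]
grip_width: 0.0191
grip_force: 20.0
```

Call:
carry_out:
  motion:
    - [[-0.2, 0.02, 0], 0]
    - [[-0.45, 0.03, 0], 0.016]
    - [[-0.7, 0.05, 0], 0.016]
    - [[-0.763, 0.056, 0], 0.016]
    - [[-0.763, 0.056, 0], 0.016]
    - [[-0.763, 0.056, 0], 0.016]

```text
time_s: 35.7
ee_pos: [0.5, -0.3281, 0.1284]
eef_rot: [-3.141, -0.001, 1.201]
force: [-0.3, 1.0, -0.3]
grip_width: 0.0187
grip_force: 20.0
```

Call:
carry_out:
  motion:
    - [[-0.2, 0.02, 0], 0]
    - [[-0.4, 0.04, 0], 0.008]
    - [[-0.526, 0.042, 0], 0.008]
    - [[-0.526, 0.042, 0], 0.008]
    - [[-0.526, 0.042, 0], 0.008]
    - [[-0.526, 0.042, 0], 0.008]

```text
time_s: 36.3
ee_pos: [0.4702, -0.4292, 0.1289]
eef_rot: [-3.142, -0.0, 1.152]
force: [-0.2, 0.5, -0.1]
grip_width: 0.0191
grip_force: 20.0
```

```bash
cat > d.py <<'E'
from h import *
im,D=camera("side"); cv2.imwrite("pics/s3.png",cv2.resize(im[90:240,330:530],None,fx=3,fy=3,interpolation=cv2.INTER_CUBIC))
for c in ["side","scene"]:
    i=camera_info(c); m=camera(c)
    for q,z in [("dish",0)]:
        print(c,[(at_z(i,r["location"],z),round(r["conf"],2)) for r in finder.pinpoint(c,q)[:2]])
E
python3 d.py; python3 go.py 0.47,-0.431,0.009,1.15
```

```text
side [(array([ 0.4791, -0.4355,  0.    ]), 0.68)]
scene [(array([ 0.4553, -0.4348,  0.    ]), 0.52)]
now [ 0.4695 -0.4305  0.129 ] yaw 1.1502 w 0.0191 gf 20.0 F [0.1 0.4 0.4] t 36.5
-> [ 0.47  -0.431  0.009  1.15 ] shift [-0.0011  0.0034  0.6   ] turn 0.0 rows>= 3
```

View pics/s3.png

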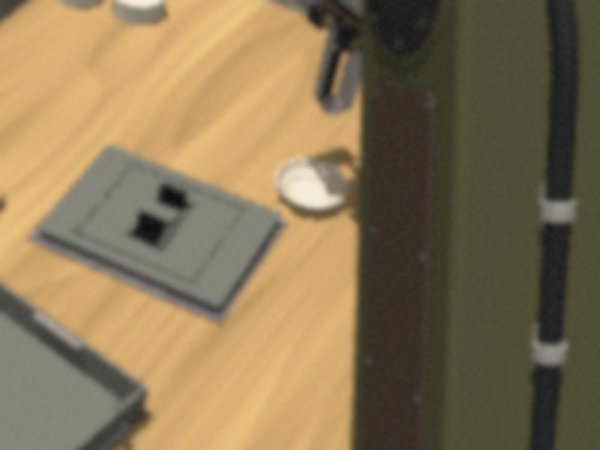

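The side view shows the gripper with the screw above and behind the dish (≈(312,187)) and the lid on the blotter. I'll check the dish centre with a rim fit from the first clouds.

```bash
cat > e.py <<'E'
from h import *
from scipy.optimize import least_squares
for c,n in [("scene","scene0"),("side","side0"),("side",None)]:
    i=camera_info(c); D=np.load(n+".npz")["D"] if n else camera(c)[1]
    W=cloud(i,D); W=W[(np.hypot(W[:,0]-.470,W[:,1]+.431)<.065)]
    d=W[(W[:,2]>.004)&(W[:,2]<.03)]
    # cone wall model: z = 4mm + 16*(r-23)/(19) clipped
    f=lambda p:(lambda r:np.clip(.004+.016*(r-.023)/.019,.004,.02)-d[:,2])(np.hypot(d[:,0]-p[0],d[:,1]-p[1]))
    s=least_squares(f,[.47,-.431],loss="soft_l1",f_scale=.003)
    t=d[d[:,2]>.013]; g=least_squares(lambda p:np.hypot(t[:,0]-p[0],t[:,1]-p[1])-.039,[.47,-.431],loss="soft_l1",f_scale=.003)
    print(c,n,len(d),s.x,len(t),g.x, cv2.minEnclosingCircle(d[:,:2].astype(np.float32)))
E
python3 e.py
```

```text
scene scene0 361 [ 0.4722 -0.4281] 157 [ 0.4719 -0.4283] ((0.47412773966789246, -0.4299091398715973), 0.06330768018960953)
side side0 271 [ 0.4691 -0.4301] 115 [ 0.4694 -0.4288] ((0.4746297001838684, -0.4311025142669678), 0.06291181594133377)
side None 284 [ 0.4696 -0.4299] 119 [ 0.4698 -0.4284] ((0.47331351041793823, -0.42870616912841797), 0.06268849968910217)
```

Call:
carry_out:
  motion:
    - [[0.003, 0.007, 0.15], 0]
    - [[0.003, 0.007, 0.3], 0]
    - [[0.003, 0.007, 0.45], 0]
    - [[0.003, 0.007, 0.54], 0]
    - [[0.003, 0.007, 0.58], 0]
    - [[0.003, 0.007, 0.604], 0]
    - [[0.003, 0.007, 0.604], 0]
    - [[0.003, 0.007, 0.604], 0]

```text
time_s: 37.4
ee_pos: [0.471, -0.4316, 0.0091]
eef_rot: [3.14, 0.001, 1.149]
force: [0.0, -0.6, -0.6]
grip_width: 0.0193
grip_force: 20.0
```

Call:
carry_out:
  motion:
    - [[0, 0, 0], 0]
    - [[0, 0, 0], 0]
    - [[0, 0, 0], 0]
    - [[0, 0, 0], 0]
  hand: 0.42

```text
time_s: 37.8
ee_pos: [0.4707, -0.4312, 0.0083]
eef_rot: [3.141, 0.0, 1.149]
force: [0.5, 0.4, 0.7]
grip_width: 0.0273
grip_force: 0.0
```

Call:
carry_out:
  motion:
    - [[0, 0, -0.1], 0]
    - [[0, 0, -0.3], 0]
    - [[0, 0, -0.5], 0]
    - [[0, 0, -0.7], 0]
    - [[0, 0, -0.9], 0]
    - [[0, 0, -0.9], 0]
    - [[0, 0, -0.9], 0]

```text
time_s: 38.5
ee_pos: [0.4707, -0.4313, 0.1885]
eef_rot: [3.14, 0.0, 1.149]
force: [0.4, -0.4, -0.4]
grip_width: 0.0272
grip_force: 0.0
```

```bash
python3 go.py 0.50,-0.36,0.24,0.6 0.5,-0.28,0.28,0.08
```

```text
now [ 0.4707 -0.4313  0.1885] yaw 1.1493 w 0.0272 gf 0.0 F [ 0.4 -0.4 -0.4] t 38.5
-> [ 0.5  -0.36  0.24  0.6 ] shift [ 0.3851 -0.0119 -0.2573] turn 0.0874 rows>= 4
-> [ 0.5  -0.28  0.28  0.08] shift [ 0.2259 -0.3301 -0.2   ] turn 0.0828 rows>= 4
```

Call:
carry_out:
  motion:
    - [[0.385, -0.012, -0.257], 0.087]
    - [[0.385, -0.012, -0.257], 0.087]
    - [[0.385, -0.012, -0.257], 0.087]
    - [[0.385, -0.012, -0.257], 0.087]
    - [[0.385, -0.012, -0.257], 0.087]
    - [[0.385, -0.012, -0.257], 0.087]
  hand: -1

```text
time_s: 39.1
ee_pos: [0.4996, -0.3599, 0.2382]
eef_rot: [-3.14, 0.001, 0.606]
force: [-0.2, -0.5, 0.2]
grip_width: 0.072
grip_force: 0.0
```

Call:
carry_out:
  motion:
    - [[-0.04, -0.16, -0.2], 0.083]
    - [[-0.04, -0.16, -0.2], 0.083]
    - [[-0.04, -0.16, -0.2], 0.083]
    - [[-0.04, -0.16, -0.2], 0.083]
    - [[-0.04, -0.16, -0.2], 0.083]
    - [[-0.04, -0.16, -0.2], 0.083]
    - [[-0.04, -0.16, -0.2], 0.083]
    - [[-0.04, -0.16, -0.2], 0.083]

```text
time_s: 39.9
ee_pos: [0.4752, -0.3381, 0.2793]
eef_rot: [-3.141, 0.0, 0.083]
force: [-0.1, -0.1, -0.8]
grip_width: 0.094
grip_force: 0.0
```

```bash
python3 w2.py w7|grep -E "screw|dish|lid"; cat > l.py <<'E'
from h import *
i=camera_info("wrist"); W=cloud(i,np.load("w7.npz")["D"])
k=(abs(W[:,1]+.273)<.14)&(abs(W[:,0]-.577)<.16)
f=k&(abs(W[:,2]-.018)<.004); P=W[f]; A=np.c_[P[:,:2],np.ones(len(P))]; c=np.linalg.lstsq(A,P[:,2],rcond=None)[0]
print("flange",f.sum(),P[:,2].mean(),"tilt",c,cv2.minAreaRect(P[:,:2].astype(np.float32)))
b=(W[:,2]>.035)&(W[:,2]<.06)&(abs(W[:,1]+.273)<.05)&(abs(W[:,0]-.577)<.05); print("btn",b.sum(),cv2.minAreaRect(W[b][:,:2].astype(np.float32)))
E
python3 l.py; python3 go.py
```

```text
screw 0.57 [388.7 166.5] [ 0.4772 -0.4348] case xy [-0.0329 -0.4651] seen z [ 0.4787 -0.4329  0.0125]
dish 0.78 [382.7 168.8] [ 0.4727 -0.4279] case xy [-0.0384 -0.4589] seen z [ 0.4748 -0.4254  0.0117]
dish 0.7 [387.1 170.2] [ 0.4712 -0.4343] case xy [-0.0389 -0.4653] seen z [ 0.4744 -0.4304  0.0172]
lid 0.89 [274.5  77.2] [ 0.5797 -0.2749] case xy [ 0.0462 -0.2924] seen z [ 0.5787 -0.2772  0.0317]
flange 20827 0.018188031654624234 tilt [0.0006 0.0004 0.018 ] ((0.5477830171585083, -0.3005784749984741), (0.24489697813987732, 0.2179381400346756), 3.954333543777466)
btn 434 ((0.5770559310913086, -0.27468347549438477), (0.03166753798723221, 0.060290537774562836), 4.556469440460205)
now [ 0.4751 -0.3381  0.2795] yaw 0.0813 w 0.0938 gf 0.0 F [ 0.8 -1.1 -0.3] t 40.2
```

View pics/w7.png

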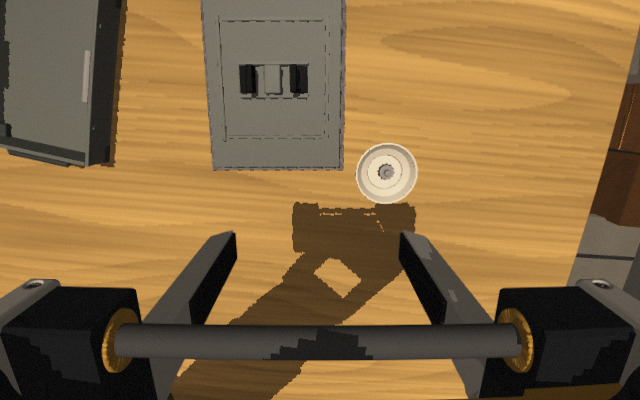

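The wrist view shows the screw in the dish centre at (387,172) and the lid flat on the blotter, buttons at (248,79) and (298,79).

```bash
python3 go.py 0.5767,-0.2746,0.13,0.08 0.5767,-0.2746,0.0226,0.08
```

```text
now [ 0.4751 -0.3381  0.2795] yaw 0.0813 w 0.0938 gf 0.0 F [ 0.8 -1.1 -0.3] t 40.2
-> [ 0.5767 -0.2746  0.13    0.08  ] shift [ 0.5319 -0.2753  0.7473] turn 0.0002 rows>= 4
-> [ 0.5767 -0.2746  0.0226  0.08  ] shift [0.    0.    0.537] turn -0.0 rows>= 3
```

Call:
carry_out:
  motion:
    - [[0.532, -0.275, 0.747], 0]
    - [[0.532, -0.275, 0.747], 0]
    - [[0.532, -0.275, 0.747], 0]
    - [[0.532, -0.275, 0.747], 0]
    - [[0.532, -0.275, 0.747], 0]
    - [[0.532, -0.275, 0.747], 0]
    - [[0.532, -0.275, 0.747], 0]
    - [[0.532, -0.275, 0.747], 0]

```text
time_s: 41.05
ee_pos: [0.5767, -0.2757, 0.1319]
eef_rot: [3.14, -0.002, 0.08]
force: [-0.3, 0.4, -0.6]
grip_width: 0.0941
grip_force: 0.0
```

Call:
carry_out:
  motion:
    - [[0, 0, 0.15], 0]
    - [[0, 0, 0.3], 0]
    - [[0, 0, 0.4], 0]
    - [[0, 0, 0.48], 0]
    - [[0, 0, 0.53], 0]
    - [[0, 0, 0.537], 0]
    - [[0, 0, 0.537], 0]
    - [[0, 0, 0.537], 0]

```text
time_s: 41.85
ee_pos: [0.5772, -0.275, 0.0238]
eef_rot: [3.141, -0.001, 0.081]
force: [0.1, 0.9, 0.4]
grip_width: 0.0943
grip_force: 0.0
```

Call:
carry_out:
  motion:
    - [[0, 0, 0], 0]
    - [[0, 0, 0], 0]
    - [[0, 0, 0], 0]
    - [[0, 0, 0], 0]
    - [[0, 0, 0], 0]
    - [[0, 0, 0], 0]
    - [[0, 0, 0], 0]
    - [[0, 0, 0], 0]
    - [[0, 0, 0], 0]
    - [[0, 0, 0], 0]
  hand: 1
  force: 58

```text
time_s: 42.85
ee_pos: [0.5768, -0.2747, 0.023]
eef_rot: [3.141, -0.0, 0.081]
force: [-1.4, 0.8, 5.6]
grip_width: 0.0424
grip_force: 58.0
```

Call:
carry_out:
  motion:
    - [[0, 0, -0.05], 0]
    - [[0, 0, -0.15], 0]
    - [[0, 0, -0.25], 0]
    - [[0, 0, -0.35], 0]
    - [[0, 0, -0.45], 0]
    - [[0, 0, -0.55], 0]
    - [[0, 0, -0.55], 0]

```text
time_s: 43.55
ee_pos: [0.5776, -0.2751, 0.1354]
eef_rot: [3.139, -0.003, 0.081]
force: [0.2, 0.1, -3.3]
grip_width: 0.0424
grip_force: 58.0
```

```bash
python3 go.py 0.575,-0.13,0.133,0 0.5748,0.0219,0.133,-0.14 0.5748,0.0219,0.075,-0.14
```

```text
now [ 0.5776 -0.2751  0.1354] yaw 0.0812 w 0.0424 gf 58.0 F [ 0.2  0.1 -3.3] t 43.5
-> [ 0.575 -0.13   0.133  0.   ] shift [ 0.0458 -0.7243  0.0122] turn 0.0129 rows>= 3
-> [ 0.5748  0.0219  0.133  -0.14  ] shift [-0.001  -0.7595 -0.    ] turn 0.0223 rows>= 4
-> [ 0.5748  0.0219  0.075  -0.14  ] shift [ 0.   -0.    0.29] turn -0.0 rows>= 2
```

Call:
carry_out:
  motion:
    - [[0.02, -0.2, 0], 0.005]
    - [[0.03, -0.4, 0], 0.013]
    - [[0.046, -0.6, 0], 0.013]
    - [[0.046, -0.724, 0.01], 0.013]
    - [[0.046, -0.724, 0.01], 0.013]
    - [[0.046, -0.724, 0.01], 0.013]

```text
time_s: 44.15
ee_pos: [0.5739, -0.1294, 0.1298]
eef_rot: [-3.141, 0.001, 0.0]
force: [-0.5, 0.2, -3.5]
grip_width: 0.0424
grip_force: 58.0
```

Call:
carry_out:
  motion:
    - [[0, -0.2, 0], 0.01]
    - [[0, -0.4, 0], 0.022]
    - [[0, -0.6, 0], 0.0223]
    - [[0, -0.76, 0], 0.0223]
    - [[0, -0.76, 0], 0.0223]
    - [[0, -0.76, 0], 0.0223]
    - [[0, -0.76, 0], 0.0223]
    - [[0, -0.76, 0], 0.0223]
    - [[0, -0.76, 0], 0.0223]

```text
time_s: 45.05
ee_pos: [0.5743, 0.0214, 0.1306]
eef_rot: [3.142, 0.0, -0.142]
force: [0.7, 0.4, -3.5]
grip_width: 0.0425
grip_force: 58.0
```

```bash
python3 go.py 0.5748,0.0219,0.08,-0.14; cat > l2.py <<'E'
from h import *
for c in ["side","scene"]:
    i=camera_info(c); im,D=camera(c)
    if c=="scene": cv2.imwrite("pics/s4.png",cv2.resize(im[100:250,250:400],None,fx=4,fy=4))
E
python3 l2.py
```

```text
now [0.5743 0.0214 0.1306] yaw -0.142 w 0.0425 gf 58.0 F [ 0.7  0.4 -3.5] t 45.0
-> [ 0.5748  0.0219  0.08   -0.14  ] shift [ 0.002  -0.0027  0.2529] turn -0.0003 rows>= 2
```

View pics/s4.png

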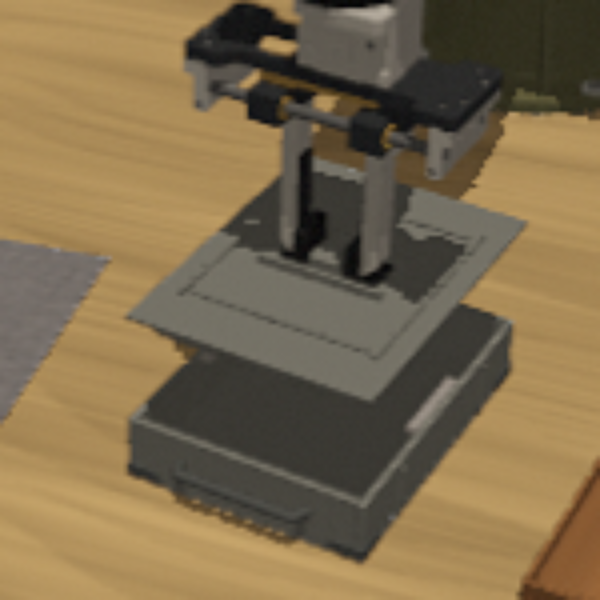

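The scene view shows the lid held level and aligned above the empty case.

Call:
carry_out:
  motion:
    - [[0.002, -0.0025, 0.1], 0]
    - [[0.002, -0.0025, 0.2], 0]
    - [[0.002, -0.0025, 0.27], 0]
    - [[0.002, -0.0025, 0.29], 0]
    - [[0.002, -0.0025, 0.29], 0]
    - [[0.002, -0.0025, 0.29], 0]
    - [[0.002, -0.0025, 0.29], 0]
    - [[0.002, -0.0025, 0.29], 0]

```text
time_s: 45.95
ee_pos: [0.575, 0.0228, 0.0733]
eef_rot: [-3.141, -0.001, -0.141]
force: [-0.0, -1.1, -3.1]
grip_width: 0.0426
grip_force: 58.0
```

```bash
python3 go.py 0.5748,0.0219,0.055,-0.14
```

```text
now [0.575  0.0228 0.0733] yaw -0.1406 w 0.0426 gf 58.0 F [-0.  -1.1 -3.1] t 46.0
-> [ 0.5748  0.0219  0.055  -0.14  ] shift [-0.0005  0.0048  0.0915] turn -0.0001 rows>= 1
```

Call:
carry_out:
  motion:
    - [[0, 0.004, 0], 0]
    - [[0, 0.004, 0.015], 0]
    - [[0, 0.004, 0.03], 0]
    - [[0, 0.004, 0.04], 0]
    - [[0, 0.004, 0.05], 0]
    - [[0, 0.004, 0.06], 0]
    - [[0, 0.004, 0.07], 0]
    - [[0, 0.004, 0.07], 0]
    - [[0, 0.004, 0.07], 0]

```text
time_s: 46.85
ee_pos: [0.5745, 0.0219, 0.0585]
eef_rot: [3.141, 0.0, -0.141]
force: [0.2, -1.4, -4.6]
grip_width: 0.0425
grip_force: 58.0
```

Call:
carry_out:
  motion:
    - [[0, 0, 0.008], 0]
    - [[0, 0, 0.014], 0]
    - [[0, 0, 0.019], 0]
    - [[0, 0, 0.022], 0]
    - [[0, 0, 0.025], 0]
    - [[0, 0, 0.025], 0]
    - [[0, 0, 0.025], 0]

```text
time_s: 47.55
ee_pos: [0.5748, 0.0219, 0.0549]
eef_rot: [3.141, -0.001, -0.141]
force: [-7.5, -2.3, 12.0]
grip_width: 0.0426
grip_force: 58.1
```

Call:
carry_out:
  motion:
    - [[0, 0, 0.004], 0]
    - [[0, 0, 0.006], 0]
    - [[0, 0, 0.006], 0]
    - [[0, 0, 0.006], 0]

```text
time_s: 47.95
ee_pos: [0.5749, 0.0219, 0.0548]
eef_rot: [3.141, -0.001, -0.141]
force: [-12.7, -3.6, 24.2]
grip_width: 0.0425
grip_force: 58.1
```

Call:
carry_out:
  motion:
    - [[0, 0, 0], 0]
    - [[0, 0, 0], 0]
    - [[0, 0, 0], 0]
    - [[0, 0, 0], 0]
    - [[0, 0, 0], 0]
    - [[0, 0, 0], 0]
    - [[0, 0, 0], 0]
    - [[0, 0, 0], 0]
  hand: -1

```text
time_s: 48.75
ee_pos: [0.5746, 0.0221, 0.0524]
eef_rot: [-3.142, 0.0, -0.141]
force: [0.5, -0.5, -0.7]
grip_width: 0.0938
grip_force: 0.0
```

Call:
carry_out:
  motion:
    - [[0, 0, -0.1], 0]
    - [[0, 0, -0.3], 0]
    - [[0, 0, -0.5], 0]
    - [[0, 0, -0.7], 0]
    - [[-0.1, 0, -0.9], 0]
    - [[-0.25, 0, -1], 0]
    - [[-0.375, 0, -1], 0]
    - [[-0.375, 0, -1], 0]
    - [[-0.375, 0, -1], 0]
    - [[-0.375, 0, -1], 0]

```text
time_s: 49.75
ee_pos: [0.5008, 0.0324, 0.2521]
eef_rot: [3.142, 0.0, -0.141]
force: [0.7, -0.2, -0.2]
grip_width: 0.0937
grip_force: 0.0
```

```bash
cat > fin.py <<'E'
from h import *
i=camera_info("wrist"); im,D=camera("wrist"); cv2.imwrite("pics/w8.png",im)
W=cloud(i,D); C=np.array([.5747,.0211]); a=-.14; L=(W[:,:2]-C)@np.array([[np.cos(a),np.sin(a)],[-np.sin(a),np.cos(a)]]).T
f=(abs(W[:,2]-.05)<.01)&(abs(L[:,0])<.105)&(abs(L[:,1])<.08)&((abs(L[:,1])>.04)|(abs(L[:,0])>.05)); P=np.c_[L[f],W[f,2]]
c=np.linalg.lstsq(np.c_[P[:,:2],np.ones(len(P))],P[:,2],rcond=None)[0]; print("plane",c,"median z",np.median(P[:,2]))
for sx in(-1,1):
    for sy in(-1,1):
        k=(P[:,0]*sx>.08)&(P[:,1]*sy>.06); print(sx,sy,k.sum(),np.median(P[k,2]))
b=(W[:,2]>.067)&(W[:,2]<.09)&(abs(L)<.045).all(1); print("btn",b.sum(),cv2.minAreaRect(L[b].astype(np.float32)))
for q,z in [("tin1",.016),("tray",0)]:
    for r in finder.pinpoint("wrist",q)[:4]: print(q,round(r["conf"],2),at_z(i,r["location"],z))
E
python3 fin.py; python3 go.py
```

```text
plane [-0.0005  0.0015  0.05  ] median z 0.04989988772366233
-1 -1 352 0.04981909973166379
-1 1 360 0.05002415969018856
1 -1 500 0.04973776923484044
1 1 491 0.049873066263327326
btn 556 ((-0.00025742407888174057, 0.0014140568673610687), (0.06172186881303787, 0.031084803864359856), 89.91695404052734)
tin1 0.84 [0.6425 0.254  0.016 ]
tin1 0.81 [0.572  0.2662 0.016 ]
tin1 0.77 [0.4898 0.2764 0.016 ]
tray 0.62 [0.5716 0.2677 0.    ]
now [0.5007 0.0324 0.2519] yaw -0.1409 w 0.094 gf 0.0 F [-0.   0.8 -1. ] t 49.9
```

View pics/w8.png

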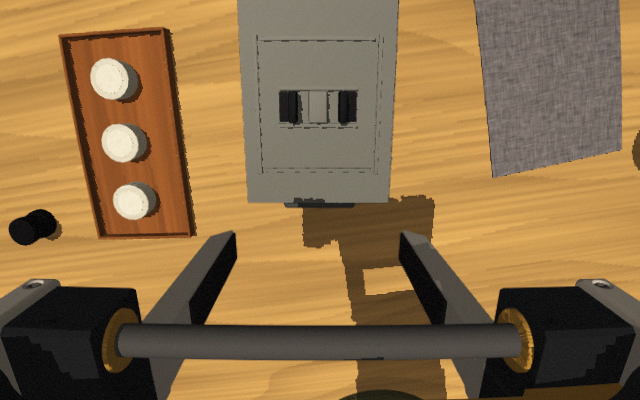

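The final view shows the lid level on the case (all four corners at 0.050 m), with the buttons sprung out to about 60 mm. All three tins are in the tray.

```bash
python3 -c "
from station import ctrl
print(ctrl.hand_in())"
```

```text
the job is handed in; nothing more can be done
None
```

The job is done and handed in: the three tins are flat in the tray, the screw is in the dish, and the lid is back fully down with both buttons sprung out; I never touched the loupe or the stamp.

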